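Pack the printing blocks into their carrying case and lock it

TASK

Lay every printing block that is on the bench in the open carrying case, flat on the floor of the case with its metal printing face up; any that lies face down has to be turned over. Then shut the lid fully and lock both quarter-turn studs: line the stud's wing up with its slot, push it in, and give it a quarter turn clockwise so that it stays in. Leave the other things on the bench where they are.

Things in the scene. Friction and masses are not known exactly. Their poses are not given: they have to be found in the camera images.
- case: grey metal carrying case fixed to the bench, open tray 120 (own x) x 300 mm (own y), rim 42 mm high, walls and floor 5, inside 110 x 290. Origin under its centre, own x from the front (studs) to the hinge at the far side, z up. Two steel brackets on its front, tops 33.5 mm high, each with a slot 36 (y) x 10 mm for a stud, at x = -80, y = +110 and -110 mm
- case_in (a point): centre of the case's inner floor, 5 mm above the bench, axes as the case
- lid (a joint): hinge angle of the aluminium lid in rad: 0 shut, 2.0 wide open leaning back. The hinge is stiff: the lid stays where it is left; about 6 N at the lug moves it. The lid is 300 mm wide (y), 162 mm long from hinge to front edge, 6 mm thick; shut, its underside lies on the rim 42 mm above the bench
- lid_lug (a point): middle of the lid's grip: black round bar 30 mm long (along y), 12 thick, 20 mm off the middle of the lid's front edge on a 16 mm wide tab, 182 mm from the hinge, 3 mm above the lid's underside. Can be pinched on its two ends, along y, and turns between the fingers as the lid swings. Axes turn with the lid; own x points to the hinge
- lid_hinge (a point): point on the hinge axis, in the middle of the lid's width; the axis runs along the case's y, 62 mm behind the case's centre and 42 mm above the bench
- stud_l (a point): left quarter-turn stud, captive in the lid, 142 mm from the hinge line, at the case's y = +110 mm. This point: middle of its black grip wing, 36 mm long (own y), 10 thick (own x), 23.5 high (own z, out of the lid), above a 30 mm steel disc. Stud up: the wing spans 18 to 41.5 mm above the lid's outer face. It moves with the stud. Under the lid a 31 mm cross-bar runs parallel to the wing
- turn_l (a joint): turn of the left stud, rad, growing CLOCKWISE seen from above the shut lid. 0 (stop at -0.03): wing and cross-bar run along the case's y, lined up with the slot; only within about 0.3 rad of 0 can it be pushed in. 1.57 (stop at 1.60): wing along the case's x; with the stud in, locked. Starts at 0.5 to 1.2. Slight friction, stays where left
- push_l (a joint): how far the left stud is pushed in, m: 0 up (spring, 2.5 N), stop at 0.0145 (7 N). Lid shut and bar out of line: stops on the bracket after about 1.5 mm. At 0.012 or more it can be turned to the locked position; let go there, the spring lifts it to about 0.0115 and the bar holds under the bracket. Let go while lined up, it springs out
- stud_r (a point): right quarter-turn stud, captive in the lid, 142 mm from the hinge line, at the case's y = -110 mm. This point: middle of its black grip wing, 36 mm long (own y), 10 thick (own x), 23.5 high (own z, out of the lid), above a 30 mm steel disc. Stud up: the wing spans 18 to 41.5 mm above the lid's outer face. It moves with the stud. Under the lid a 31 mm cross-bar runs parallel to the wing
- turn_r (a joint): turn of the right stud, rad, growing CLOCKWISE seen from above the shut lid. 0 (stop at -0.03): wing and cross-bar run along the case's y, lined up with the slot; only within about 0.3 rad of 0 can it be pushed in. 1.57 (stop at 1.60): wing along the case's x; with the stud in, locked. Starts at 0.5 to 1.2. Slight friction, stays where left
- push_r (a joint): how far the right stud is pushed in, m: 0 up (spring, 2.5 N), stop at 0.0145 (7 N). Lid shut and bar out of line: stops on the bracket after about 1.5 mm. At 0.012 or more it can be turned to the locked position; let go there, the spring lifts it to about 0.0115 and the bar holds under the bracket. Let go while lined up, it springs out
- block_a: wooden letterpress printing block, 56 mm long (own x), 40 wide (own y), 23 thick (own z), about 80 g. Own +z points out of its printing face (bright metal plate, dark relief of a fanned leaf); the back is bare flat wood. Origin at the block's centre. It stands stably on any side. Lies on the bench at any yaw, face up at the start; may be absent
- block_b: wooden letterpress printing block, 56 mm long (own x), 40 wide (own y), 23 thick (own z), about 80 g. Own +z points out of its printing face (bright metal plate, dark relief of three discs); the back is bare flat wood. Origin at the block's centre. It stands stably on any side. Lies on the bench at any yaw, face down at the start; may be absent
- block_c: wooden letterpress printing block, 56 mm long (own x), 40 wide (own y), 23 thick (own z), about 80 g. Own +z points out of its printing face (bright metal plate, dark relief of four slanting bars); the back is bare flat wood. Origin at the block's centre. It stands stably on any side. Lies on the bench at any yaw, face down at the start; may be absent
- block_d: wooden letterpress printing block, 56 mm long (own x), 40 wide (own y), 23 thick (own z), about 80 g. Own +z points out of its printing face (bright metal plate, dark relief of a slanting bar between two discs); the back is bare flat wood. Origin at the block's centre. It stands stably on any side. Lies on the bench at any yaw, face up at the start; may be absent
- quoin: bystander: small steel bar (quoin) 40 x 18 x 14 mm lying on the bench, origin under its centre
- ink_tin: bystander: round metal ink tin 74 mm across, 55 mm high, origin under its centre
- brayer: bystander: hand roller, rubber roll 36 mm thick and 90 mm wide (own y) at its origin on the bench, wooden handle reaching 190 mm along own -x, up to 36 mm high
- furniture: bystander: wooden strip 150 (own x) x 20 x 16 mm, origin under its centre
- stick: bystander: steel composing stick 220 (own x) x 50 x 18 mm, origin under its centre
Mind the look-alikes: they are no part of the job. What is shaped like the block_d but blue or purple is not meant.

How it is judged:
On the way, in this order (a step that is already met when the one before it is completed fails the run):
1. every block is in the case (x of block_a in the frame of case between -0.06 and 0.06 m and y of block_a in the frame of case between -0.15 and 0.15 m and z of each of block_a, block_b, block_c, block_d in the frame of case below 0.04 m and x of block_b in the frame of case between -0.06 and 0.06 m and y of block_b in the frame of case between -0.15 and 0.15 m and x of block_c in the frame of case between -0.06 and 0.06 m and y of block_c in the frame of case between -0.15 and 0.15 m and x of block_d in the frame of case between -0.06 and 0.06 m and y of block_d in the frame of case between -0.15 and 0.15 m), for 0.2 s.
2. the lid is shut (value of joint lid below 0.04 rad), for 0.2 s.
3. both studs are pushed in and turned a quarter (value of joint each of push_l, push_r above 0.009 m and value of joint each of turn_l, turn_r above 1.25 rad), for 0.2 s.
At the end, for the whole second after the job is handed in: every block lies flat (tilt below 0.15 rad) in the case, its centre less than 22 mm above the case's underside, printing face up and at rest; the lid is shut (below 0.04 rad); both studs are pushed in by more than 9 mm and turned by more than 1.25 rad (all of step 3 and x of block_a in the frame of case between -0.06 and 0.06 m and y of block_a in the frame of case between -0.15 and 0.15 m and z of each of block_a, block_b, block_c, block_d in the frame of case below 0.022 m and angle between each of block_a, block_b, block_c, block_d's own z axis and vertical below 0.15 rad and linear speed of each of block_a, block_b, block_c, block_d below 0.03 m/s and x of block_b in the frame of case between -0.06 and 0.06 m and y of block_b in the frame of case between -0.15 and 0.15 m and x of block_c in the frame of case between -0.06 and 0.06 m and y of block_c in the frame of case between -0.15 and 0.15 m and x of block_d in the frame of case between -0.06 and 0.06 m and y of block_d in the frame of case between -0.15 and 0.15 m and value of joint lid below 0.04 rad); the robot touches nothing.
It fails at once if one of the other things on the bench is moved by more than 5 cm (distance of any of quoin, ink_tin, brayer, furniture, stick from where it was at the start of the episode above 0.05 m).
Of block_a, block_b, block_c, block_d only 3 to 4 are there at a start; the rules pass over those that are not, and their reading is None.
At some moment in a run one of block_a, block_b, block_c, block_d may be knocked a few centimetres aside while the robot is not near it.
Once in a run the grip may slacken for a moment while it holds something.
It also fails if it takes over 210 s, if anything falls off the work surface, if the arm or the gripper's body presses on something with over 40 N, if the wrist force passes 120 N, or if a joint passes its speed limit or range.

ROBOT

A 6-joint arm with a two-finger parallel gripper is mounted at the origin on the work surface. World frame = base frame: x ahead of the robot, y to its left, z up, the work surface at z = 0. Lengths are in m, angles in rad, forces in N, time in s.
With the tool pointing down it reaches from about 0.35 to 0.775 m from the base axis. Payload 7.3 kg.
Tool frame: the origin (TCP) lies at the very end of the fingers, on their centre line; the grasp point (between the pads) lies grip_point_offset behind it (grip_point_offset is the distance from the TCP to the grasp point, in m); z points along the fingers, y is the direction in which the jaws open and shut (so a half turn about z gives the same grasp; the last joint's range is limited). The gripper opens to 92 mm and grips with 3 to 60 N. Pads are 19 mm wide; open, the fingers measure 130 mm over their backs; the gripper's body (75 mm by 190 mm) begins 47 mm behind the grasp point.
Start: joints at [1.167, 0.342, 1.524, -0, 1.275, -0.146], TCP at [0.134, 0.508, 0.227] pointing down, gripper open.
Joint ranges: [-2.53, 2.53], [-0.77, 2.02], [0.04, 2.7], [-1, 4.14], [0.28, 2.66], [-3.11, 3.11]. Speed limits (rad/s): [2.57, 2.57, 3.14, 3.14, 3.14, 3.14].

INTERFACE

Orientations are given as [roll, pitch, yaw] about the fixed x, y, z axes, in that order (R = Rz(yaw) Ry(pitch) Rx(roll)).
In Python, from cell import * gives the robot as it stands.
- The arm moves only by the shell command python3 -m inch 'ROWS' [OPENING] [FORCE]. ROWS is JSON, a list that holds one entry, the list of rows, each a list of 4 numbers: the shift along the tool's x, y, z in mm, then the turn about the tool's z in rad. In form: [[[x, y, z, roll], ...]]. A call has 1 to 10 rows; each row shifts and turns the commanded pose from where the row before left it, along the tool's axes as they then stand; what a row does not reach is not made up. A row lasts 1/8 s, in which the tool goes at most 62.5 mm and 10.7 degrees, less where a joint would pass 70% of its speed; a pose out of reach is approached as far as the arm can. A call with a gripper value outside its range is refused whole. OPENING is the closure, from -1 (fully open) to 1 (shut), set as the call begins (- or left out, the last holds). The fingers move at their own pace and stop on an object; FORCE is the grip in N (left out, the last holds). Time passes only in rows, so rows that do not move let the fingers close. It gives the time, the measured TCP pose, the force and the opening at its end, in the units of the state.
- observe(): the state, without advancing time (a new reading comes with each control period).
- read_camera(name): name is "side" or "top"; returns a dict with "img" (420x560x3 uint8, blue, green, red), "fx", "fy", "cx", "cy" (pixels), "eye" and "rotation" of the camera in the world. Camera axes: x right, y down, z forward; pixel columns grow to the right and rows downward; lengths in m; the calibration is good to about 2 mm. A picture is of the moment at which its call begins. There is no depth.
- hand_in(): hands the job in, once; it reports no verdict.
Trained networks look in the newest picture that a camera, given by its name, has taken for a name from the list of things; names that differ only in an ending like _2 or _b are one class to them, and where a whole thing is asked for, a point or a joint stands for the part that bears it (a point fixed in the world has none). Each returns a list of dicts, best first, with "conf" (0 to 1); they miss things now and then, are a little off and sometimes report something else, mostly with a low value. They report only what shows in the picture. A call takes as long as a camera call. They do not tell look-alikes from the thing itself.
- boxes_of(camera, label): "at" ([row, column] in pixels, amid what is visible of it).
- place_of(camera, label): "at" ([row, column] in pixels: a listed point, or the origin of a listed thing).
The state is a dict: "time": time; "qpos": joint angles; "qvel": joint speeds; "joint_efforts": joint torques, N m; "tool_pos": TCP position; "tool_rot": TCP orientation; "contact_force": force on the tool from outside, world axes, zero at the start; "torque": the same for the moment, N m; "opening": finger opening in m.
Only numpy, scipy, OpenCV 4.12 (cv2) and the standard library are available. Lean on these libraries where they do the work, as an engineer would, in place of code of your own. Each camera call takes 0.05 s, during which the arm holds its last target. There are 200 camera calls.

## Working session

There is one attempt and no reset: what is moved stays moved. The work goes in short steps, Python scripts to look and compute and a shell command to move; the robot and the scene stay as the last step left them, time stands still between calls to the robot, and variables do not carry over. Pictures are saved under pics/ and viewed, about 12 in all and at most 16, crops included, and the job is handed in when it is done.

```bash
ls; mkdir -p pics; cat > h.py <<'E'
from cell import *
import numpy as np, cv2
from scipy.spatial.transform import Rotation as R
def snap(cam,fn=None,crop=None,s=1):
    d=read_camera(cam)
    if fn:
        im=d["img"]
        if crop: im=im[crop[0]:crop[1],crop[2]:crop[3]]
        cv2.imwrite("pics/"+fn,cv2.resize(im,None,fx=s,fy=s,interpolation=cv2.INTER_CUBIC))
    return d
def ray(d,at):
    v=np.array([(at[1]-d["cx"])/d["fx"],(at[0]-d["cy"])/d["fy"],1.])
    return np.array(d["eye"]),np.array(d["rotation"])@v
def onz(d,at,z):
    e,v=ray(d,at); return e+v*(z-e[2])/v[2]
def proj(d,p):
    c=np.array(d["rotation"]).T@(np.array(p)-np.array(d["eye"]))
    return [d["fy"]*c[1]/c[2]+d["cy"],d["fx"]*c[0]/c[2]+d["cx"]]
def tri(d1,a1,d2,a2):
    e1,v1=ray(d1,a1);e2,v2=ray(d2,a2)
    s=np.linalg.lstsq(np.c_[v1,-v2],e2-e1,rcond=None)[0]
    p,q=e1+s[0]*v1,e2+s[1]*v2
    return (p+q)/2,np.linalg.norm(p-q)
E
python3 - <<'E'
from h import *
o=observe();print({k:np.round(v,3) for k,v in o.items()}); 
import cell; print([x for x in dir(cell) if not x.startswith('_')]); print(getattr(cell,'grip_point_offset',None))
for c in("top","side"):
    d=snap(c,c+"0.png",s=1.42);print(c,d["eye"],np.round(d["rotation"],3).tolist(),d["fx"],d["cx"],d["cy"])
    for n in["case","case_in","lid_lug","lid_hinge","stud_l","stud_r","block_a","block_b","block_c","block_d","quoin","ink_tin","brayer","furniture","stick"]:
        print(n,[(np.round(q["at"],1).tolist(),round(q["conf"],2)) for q in place_of(c,n)][:4])
E
```

```text
pics
{'time': np.float64(0.0), 'qpos': array([ 1.167,  0.343,  1.525,  0.   ,  1.275, -0.146]), 'qvel': array([ 0.001, -0.001, -0.001,  0.001,  0.001, -0.   ]), 'joint_efforts': array([-2.0000e-03, -4.3124e+01, -2.4422e+01,  7.2000e-02,  5.6000e-02,
       -0.0000e+00]), 'tool_pos': array([0.134, 0.507, 0.226]), 'tool_rot': array([-3.14 , -0.   ,  2.884]), 'contact_force': array([-0.555, -0.338, -1.3  ]), 'torque': array([ 0.01 ,  0.049, -0.007]), 'opening': np.float64(0.092)}
['IKError', 'boxes_of', 'grip_point_offset', 'hand_in', 'observe', 'place_of', 'read_camera']
0.0188
top [0.41665725 0.01233116 1.3619932 ] [-3.07, -0.0, -1.568] 421.4274761957331 277.85902705200493 216.27561487262867
case [([218.3, 223.3], 0.61)]
case_in [([215.0, 226.4], 0.67)]
lid_lug [([160.7, 213.5], 0.82), ([185.9, 338.2], 0.66)]
lid_hinge [([194.4, 222.8], 0.82)]
stud_l [([163.6, 182.5], 0.46), ([156.7, 254.0], 0.41)]
stud_r [([163.6, 182.5], 0.46), ([156.7, 254.0], 0.41)]
block_a [([227.7, 335.1], 0.77), ([184.2, 338.0], 0.71), ([209.4, 304.6], 0.67), ([162.1, 213.2], 0.56)]
block_b [([227.7, 335.1], 0.
[... 738 characters left out ...]
4, 306.9], 0.63), ([116.8, 251.6], 0.5)]
stud_r [([147.4, 306.9], 0.63), ([116.8, 251.6], 0.5)]
block_a [([241.1, 306.8], 0.91), ([249.1, 360.8], 0.82), ([290.2, 280.6], 0.77), ([275.8, 320.4], 0.59)]
block_b [([241.1, 306.8], 0.91), ([249.1, 360.8], 0.82), ([290.2, 280.6], 0.77), ([275.8, 320.4], 0.59)]
block_c [([241.1, 306.8], 0.91), ([249.1, 360.8], 0.82), ([290.2, 280.6], 0.77), ([275.8, 320.4], 0.59)]
block_d [([241.1, 306.8], 0.91), ([249.1, 360.8], 0.82), ([290.2, 280.6], 0.77), ([275.8, 320.4], 0.59)]
quoin [([281.5, 348.7], 0.48)]
ink_tin [([210.0, 359.1], 0.93)]
brayer [([241.9, 406.6], 0.74), ([144.3, 306.6], 0.37)]
furniture [([191.9, 136.1], 0.94)]
stick [([377.6, 313.9], 0.8)]
```

```bash
sed -i 's/np.array(d\["rotation"\])/R.from_euler("xyz",d["rotation"]).as_matrix()/' h.py; cat h.py | grep euler
```

```text
return np.array(d["eye"]),R.from_euler("xyz",d["rotation"]).as_matrix()@v
    c=R.from_euler("xyz",d["rotation"]).as_matrix().T@(np.array(p)-np.array(d["eye"]))
```

View pics/top0.png

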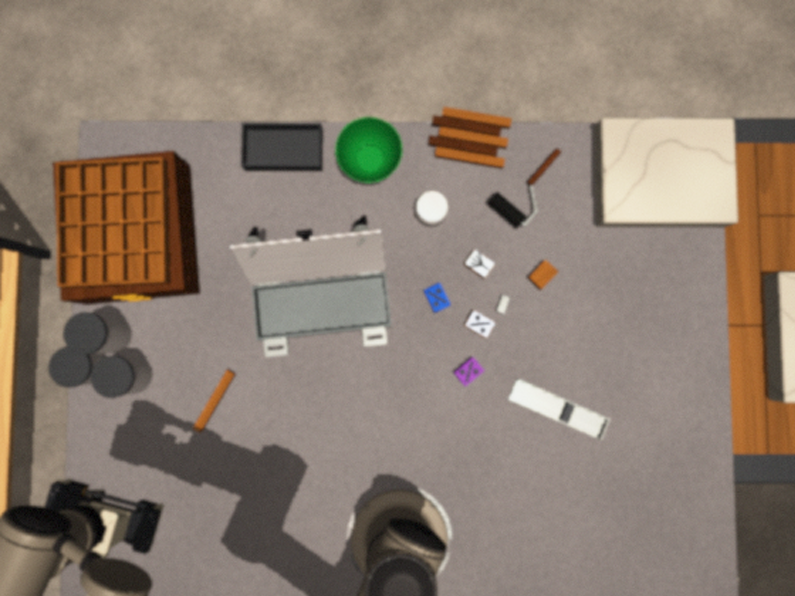

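View pics/side0.png

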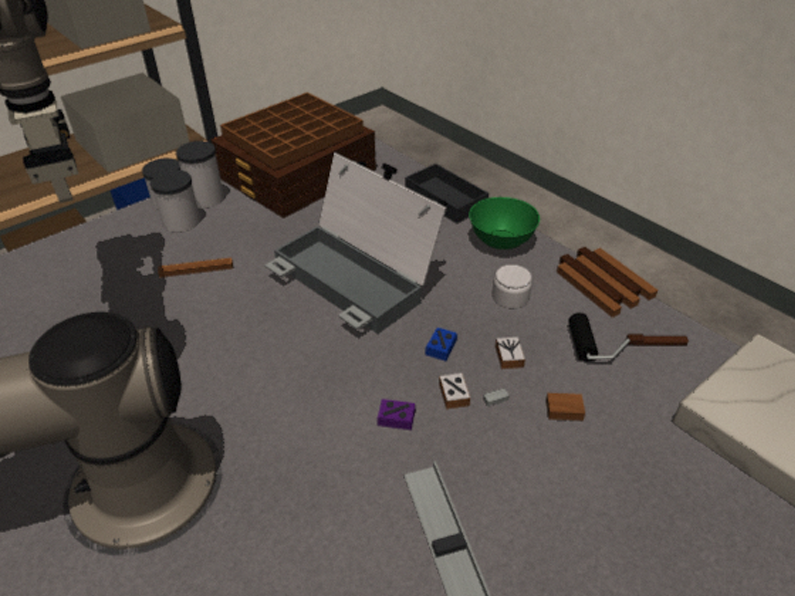

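```bash
python3 - <<'E'
from h import *
t=snap("top");s=snap("side")
P=lambda p:np.round(np.asarray(p,float)*1000).astype(int).tolist()
# nets across both
tp={n:place_of("top",n) for n in["case","case_in","lid_hinge","quoin","ink_tin","brayer","furniture","stick","block_a","lid_lug","stud_l"]}
sp={n:place_of("side",n) for n in tp}
for n in tp:
  for a in tp[n][:5]:
    for b in sp[n][:5]:
      p,e=tri(t,a["at"],s,b["at"])
      if e<.012: print(n,P(p),round(e*1000,1),round(a["conf"],2),round(b["conf"],2))
# colour segmentation, blocks
hsv=cv2.cvtColor(t["img"],cv2.COLOR_BGR2HSV)
v=np.abs(t["img"].astype(int)-np.array([100,98,105])).sum(2)
print("bg",t["img"][250,330])
for nm,(r,c) in dict(a=(185,339),wood=(193,382),d=(228,338),blue=(209,307),purple=(261,330)).items():
    w=18;sub=t["img"][r-w:r+w,c-w:c+w].astype(int)
    bg=np.median(np.r_[sub[0],sub[-1]],0)
    m=(np.abs(sub-bg).sum(2)>70).astype(np.uint8)
    # keep comp. nearest centre
    n,l,st,ce=cv2.connectedComponentsWithStats(m)
    k=1+np.argmin(np.linalg.norm(ce[1:]-w,axis=1))
    ys,xs=np.where(l==k)
    pts=np.array([onz(t,(y+r-w,x+c-w),.02)[:2] for y,x in zip(ys,xs)]).astype(np.float32)
    rc=cv2.minAreaRect(pts*1000);print(nm,len(pts),[np.round(q,1) for q in rc])
im=cv2.resize(t["img"][150:310,160:420],None,fx=3,fy=3,interpolation=cv2.INTER_CUBIC);cv2.imwrite("pics/c1.png",im)
E
```

```text
case [512, 182, -17] 0.9 0.76 0.6
case_in [519, 182, 4] 4.4 0.83 0.92
lid_hinge [583, 192, 31] 3.2 0.65 0.62
brayer [739, -236, -14] 1.1 0.7 0.87
furniture [303, 425, -12] 7.4 0.89 0.62
stick [294, -354, -26] 0.8 0.58 0.95
block_a [540, -76, 8] 2.5 0.8 0.83
block_a [478, -181, 13] 0.7 0.78 0.79
block_a [591, -325, 7] 2.4 0.75 0.97
block_a [370, -150, 5] 8.2 0.66 0.6
block_a [615, -178, 6] 5.9 0.56 0.8
lid_lug [652, 191, 199] 7.2 0.82 0.87
stud_l [676, 85, 165] 3.0 0.67 0.4
bg [122 126 137]
a 1 [array([ 614.6, -180.8]), array([0., 0.]), np.float64(0.0)]
wood 283 [array([ 590.7, -318.4]), array([47.4, 62. ]), np.float64(44.8)]
d 243 [array([ 479. , -177.4]), array([65.1, 43.2]), np.float64(61.0)]
blue 251 [array([536.8, -82.1]), array([59.6, 43.2]), np.float64(24.7)]
purple 255 [array([ 373.4, -151.1]), array([47.1, 55.5]), np.float64(40.7)]
```

View pics/c1.png

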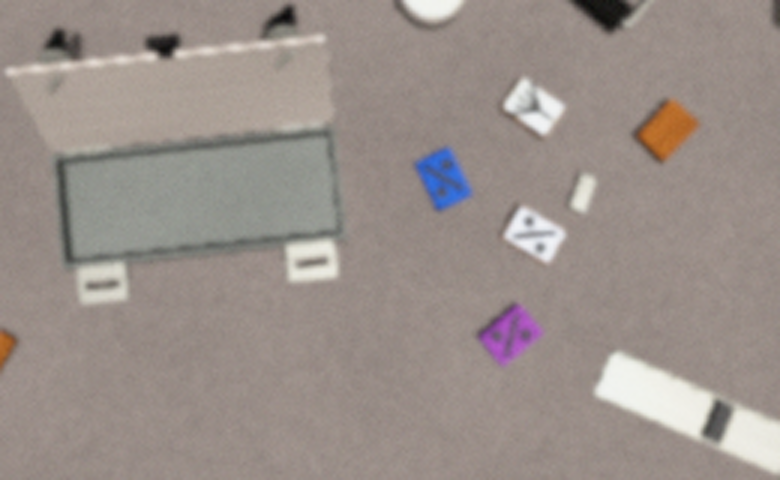

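```bash
cat >> h.py <<'E'
def findblocks(d,z=.023):
    """blocks (white or orange) by colour on top image: world center, yaw of long axis"""
    hsv=cv2.cvtColor(d["img"],cv2.COLOR_BGR2HSV); out=[]
    for nm,m in (("white",(hsv[...,2]>185)&(hsv[...,1]<45)),("wood",(hsv[...,0]<18)&(hsv[...,1]>140))):
        n,l,st,ce=cv2.connectedComponentsWithStats(m.astype(np.uint8))
        for k in range(1,n):
            if 100<st[k,4]<420:
                ys,xs=np.where(l==k)
                pts=np.array([onz(d,(y,x),z)[:2]*1000 for y,x in zip(ys,xs)]).astype(np.float32)
                (c,(w,h),a)=cv2.minAreaRect(pts)
                if w<h: w,h,a=h,w,a+90
                a=(a+90)%180-90
                if 40<w<80 and 28<h<60: out.append((nm,np.round(c,1).tolist(),round(w,1),round(h,1),round(np.radians(a),3),int(st[k,4])))
    return out
E
python3 - <<'E'
from h import *
t=snap("top")
for b in findblocks(t): print(b)
L=onz(t,(245,194),.0335);Rr=onz(t,(237.3,264),.0335)
print(L,Rr,np.linalg.norm(L-Rr)); v=L-Rr; yaw=np.arctan2(-v[0],v[1]); u=np.array([np.cos(yaw),np.sin(yaw)])
print("yaw",yaw,"centre",(L+Rr)[:2]/2+.08*u)
for rc in((237.7,182.7),(228.3,273.3),(192.7,271)): print(onz(t,rc,.042))
E
```

```text
('white', [927.1, -604.8], 68.1, 46.7, np.float64(-1.568), 132)
('white', [613.8, -180.1], 56.7, 40.4, np.float64(0.979), 186)
('white', [477.4, -179.6], 56.0, 40.5, np.float64(1.03), 196)
('white', [448.8, 55.9], 50.8, 41.2, np.float64(-1.565), 182)
('white', [424.4, 279.2], 47.6, 38.0, np.float64(-1.553), 142)
('white', [262.8, -410.8], 70.6, 52.6, np.float64(1.143), 365)
('wood', [589.5, -320.1], 55.1, 38.3, np.float64(-0.789), 213)
[0.42124204 0.27553226 0.0335    ] [0.44598168 0.05551425 0.0335    ] 0.2214045460649618
yaw 0.11197335166966234 centre [0.51311087 0.17446242]
[0.44390988 0.30958094 0.042     ]
[0.47404315 0.02623009 0.042     ]
[0.58633284 0.03384835 0.042     ]
```

```bash
cat > go.py <<'E'
import sys
from h import *
# usage: go.py x y z(mm) [yaw]; prints deltas in tool axes (mm), roll needed
o=observe();p=np.array(o["tool_pos"])*1e3;rm=R.from_euler("xyz",o["tool_rot"]).as_matrix();yaw=np.arctan2(rm[1,0],rm[0,0])
print("now",np.round(p,1),"yaw %.3f"%yaw,"tilt %.3f"%np.arccos(-rm[2,2]),"open %.4f"%o["opening"],"F",np.round(o["contact_force"],1),"t %.1f"%o["time"],"q6 %.2f"%o["qpos"][5])
a=list(map(float,sys.argv[1:]))
for i in range(0,len(a),4):
    x,y,z,w=a[i:i+4]
    # translate after turning
    roll=(yaw-w+np.pi)%(2*np.pi)-np.pi
    c,s=np.cos(w),np.sin(w);d=np.array([x,y,z])-p
    print("roll %.3f then"%roll,np.round([c*d[0]+s*d[1],s*d[0]-c*d[1],-d[2]],1)); p=np.array([x,y,z]);yaw=w
E
python3 -m inch '[[[0,0,0,0.1854],[0,0,0,0.1854],[0,0,0,0.1854],[0,0,0,0.1854],[0,0,0,0.1854],[0,0,0,0.1854],[0,0,0,0.1854],[0,0,0,0.1854],[0,0,0,0.1854],[0,0,0,0.1854]]]' -1 
python3 -m inch '[[[-7.3,37.75,0,0],[-7.3,37.75,0,0],[-7.3,37.75,0,0],[-7.3,37.75,0,0],[-7.3,37.75,0,0],[-7.3,37.75,0,0],[-7.3,37.75,0,0],[-7.3,37.75,0,0],[-7.3,37.75,0,0],[-7.3,37.75,0,0]]]'
python3 go.py 477 -180 120 1.03
```

```text
time: 4.1
tool_pos: [0.1338, 0.5077, 0.2268]
tool_rot: [-3.142, -0.0, 1.024]
contact_force: [-0.9, -0.1, 0.4]
opening: 0.0921
time: 5.35
tool_pos: [0.4207, 0.2498, 0.2268]
tool_rot: [3.141, -0.0, 1.03]
contact_force: [0.4, 0.5, -0.3]
opening: 0.0917
now [420.7 249.8 226.8] yaw 1.030 tilt 0.000 open 0.0917 F [ 0.4  0.5 -0.3] t 5.3 q6 0.92
roll -0.000 then [-339.5  269.5  106.8]
```

```bash

python3 -m inch '[[[-34,27,10.7,0],[-34,27,10.7,0],[-34,27,10.7,0],[-34,27,10.7,0],[-34,27,10.7,0],[-34,27,10.7,0],[-34,27,10.7,0],[-34,27,10.7,0],[-34,27,10.7,0],[-33.5,26.5,10.7,0]]]' -0.3 25
python3 go.py 477 -180 4 1.03
python3 - <<'E'
from h import *
t=snap("top");s=snap("side","s1.png",crop=(150,350,180,460),s=2.8)
for b in findblocks(t): print(b)
E
```

```text
time: 6.6
tool_pos: [0.4762, -0.1807, 0.1195]
tool_rot: [3.141, -0.0, 1.029]
contact_force: [1.2, 0.2, -0.1]
opening: 0.0597
now [ 476.2 -180.7  119.5] yaw 1.029 tilt 0.001 open 0.0597 F [ 1.2  0.2 -0.1] t 6.6 q6 0.03
roll -0.001 then [  1.    0.3 115.5]
('white', [615.5, -181.1], 59.4, 37.8, np.float64(1.048), 145)
('white', [448.8, 57.4], 54.0, 41.2, np.float64(-1.564), 188)
('white', [423.4, 279.3], 51.4, 40.3, np.float64(-1.431), 166)
('white', [298.2, -329.3], 66.7, 54.1, np.float64(1.168), 353)
('white', [263.2, -408.7], 78.5, 53.3, np.float64(1.155), 387)
('wood', [588.8, -319.3], 57.3, 38.3, np.float64(-0.789), 213)
```

View pics/s1.png

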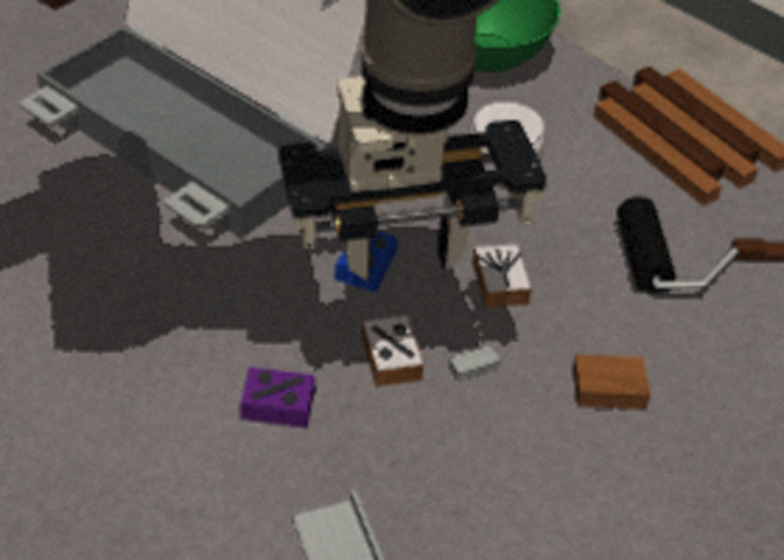

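```bash

python3 -m inch '[[[0.5,0,19,0],[0.5,0,19,0],[0,0,19,0],[0,0,19,0],[0,0,19,0],[0,0,12,0],[0,0,8,0],[0,0,0,0]]]' 
python3 -m inch '[[[0,0,0,0],[0,0,0,0],[0,0,0,0],[0,0,0,0]]]' 1 25
python3 -m inch '[[[0,0,-10,0],[0,0,-20,0],[0,0,-28,0],[0,0,-28,0],[0,0,-28,0],[0,0,0,0.183],[0,0,0,0.183],[0,0,0,0.183],[0,0,0,0.184],[0,0,0,0.184]]]'
python3 go.py 514 93.4 120 0.112 514 93.4 10 0.112
```

```text
time: 7.7
tool_pos: [0.4764, -0.178, 0.0045]
tool_rot: [-3.141, -0.0, 1.03]
contact_force: [-0.0, 0.1, 0.3]
opening: 0.0593
time: 8.2
tool_pos: [0.4768, -0.1784, 0.0051]
tool_rot: [3.141, -0.0, 1.03]
contact_force: [-0.1, 0.8, 4.5]
opening: 0.0397
time: 9.45
tool_pos: [0.4763, -0.1781, 0.1191]
tool_rot: [-3.141, 0.0, 0.107]
contact_force: [-0.4, -0.8, -0.2]
opening: 0.0397
now [ 476.3 -178.1  119.1] yaw 0.107 tilt 0.000 open 0.0397 F [-0.4 -0.8 -0.2] t 9.4 q6 0.96
roll -0.005 then [  67.8 -265.6   -0.9]
roll 0.000 then [  0.   0. 110.]
```

```bash

python3 -m inch '[[[8.5,-33.2,0,0],[8.5,-33.2,0,0],[8.5,-33.2,0,0],[8.5,-33.2,0,0],[8.5,-33.2,0,0],[8.5,-33.2,0,0],[8.5,-33.2,0,0],[8.3,-33.2,0,0],[0,0,0,0],[0,0,0,0]]]' 
python3 - <<'E'
from h import *
s=snap("side","s2.png",crop=(120,270,180,380),s=3)
E
python3 go.py 514 93.4 10 0.112
```

```text
time: 10.7
tool_pos: [0.5137, 0.0929, 0.1189]
tool_rot: [3.141, 0.0, 0.113]
contact_force: [0.5, -0.2, -0.4]
opening: 0.0402
now [513.8  92.6 118.9] yaw 0.112 tilt 0.000 open 0.0399 F [ 0.1 -0.3 -0.5] t 10.8 q6 1.49
roll 0.000 then [  0.3  -0.8 108.9]
```

View pics/s2.png

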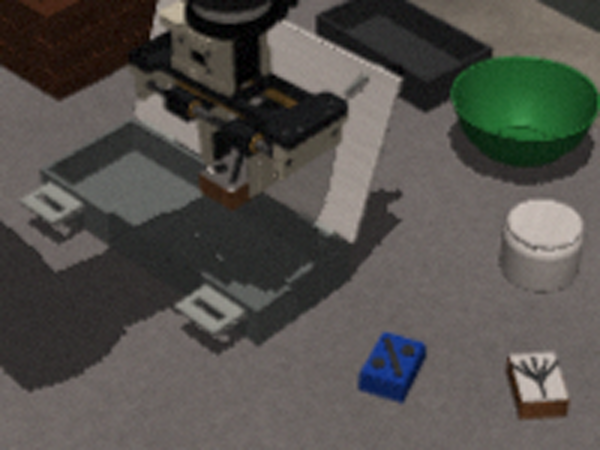

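```bash

python3 -m inch '[[[0,-0.8,20,0],[0,0,20,0],[0,0,20,0],[0,0,20,0],[0,0,15,0],[0,0,9,0],[0,0,4.5,0],[0,0,0,0]]]' 
python3 -m inch '[[[0,0,0,0],[0,0,0,0],[0,0,0,0],[0,0,-8,0],[0,0,-22,0],[0,0,-30,0],[0,0,-30,0],[0,0,-20,0]]]' -0.3
python3 go.py 614 -180 120 0.98 614 -180 4 .98
```

```text
time: 11.75
tool_pos: [0.5142, 0.094, 0.0105]
tool_rot: [-3.142, -0.001, 0.113]
contact_force: [-0.3, -0.0, -1.2]
opening: 0.0395
time: 12.75
tool_pos: [0.5144, 0.0941, 0.1223]
tool_rot: [3.142, -0.002, 0.113]
contact_force: [0.5, -0.3, 0.2]
opening: 0.0597
now [514.4  94.1 122.3] yaw 0.113 tilt 0.002 open 0.0597 F [ 0.5 -0.3  0.2] t 12.8 q6 1.49
roll -0.867 then [-172.2  235.4    2.3]
roll 0.000 then [  0.   0. 116.]
```

```bash

python3 -m inch '[[[0,0,-10,-0.1734],[0,0,0,-0.1734],[0,0,0,-0.1734],[0,0,0,-0.1734],[0,0,0,-0.1734]]]'
python3 -m inch '[[[-21.6,29.4,0,0],[-21.6,29.4,0,0],[-21.6,29.4,0,0],[-21.6,29.4,0,0],[-21.6,29.4,0,0],[-21.6,29.4,0,0],[-21.6,29.4,0,0],[-21.6,29.4,0,0],[0,0,0,0]]]' 
python3 go.py 614 -180 4 .98
python3 - <<'E'
from h import *
t=snap("top","t3.png",crop=(150,290,160,420),s=3);s=snap("side")
for b in findblocks(t): print(b)
b=[q for q in place_of("side","block_a")];print(b)
print(proj(s,(.614,-.180,.0115)), proj(s,(.514,.094,.0165)))
E
```

```text
time: 13.38
tool_pos: [0.5139, 0.0941, 0.1308]
tool_rot: [3.141, -0.0, 0.986]
contact_force: [0.2, -0.2, 0.0]
opening: 0.0596
time: 14.5
tool_pos: [0.6132, -0.1829, 0.1304]
tool_rot: [3.141, 0.0, 0.977]
contact_force: [-0.4, -0.0, 0.2]
opening: 0.0595
now [ 613.2 -182.9  130.4] yaw 0.977 tilt 0.001 open 0.0595 F [-0.4 -0.   0.2] t 14.5 q6 0.18
roll -0.003 then [  2.8  -1.  126.4]
('white', [752.0, -65.2], 71.6, 48.2, np.float64(-0.778), 272)
('white', [518.7, 96.0], 48.1, 41.4, np.float64(0.008), 147)
('white', [423.4, 278.9], 51.4, 40.3, np.float64(-1.428), 163)
('white', [262.7, -411.6], 73.4, 54.0, np.float64(1.169), 385)
[{'at': [292.6, 279.9], 'conf': 0.83}, {'at': [239.5, 307.1], 'conf': 0.78}, {'at': [287.1, 398.4], 'conf': 0.74}, {'at': [249.4, 358.9], 'conf': 0.68}, {'at': [205.8, 261.6], 'conf': 0.53}]
[np.float64(247.09626970731279), np.float64(358.83205693531585)] [np.float64(208.75881253829016), np.float64(260.5205053420933)]
```

View pics/t3.png

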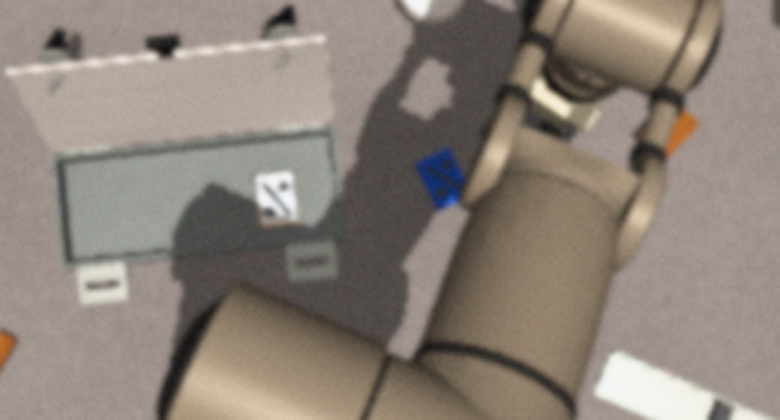

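```bash

python3 -m inch '[[[1.4,-0.5,20,0],[1.4,-0.5,20,0],[0,0,20,0],[0,0,20,0],[0,0,20,0],[0,0,15,0],[0,0,8,0],[0,0,3,0],[0,0,0,0]]]' 
python3 -m inch '[[[0,0,0,0],[0,0,0,0],[0,0,0,0],[0,0,0,0]]]' 1 25
python3 -m inch '[[[0,0,-10,0],[0,0,-20,0],[0,0,-28,0],[0,0,-28,0],[0,0,-28,0],[0,0,0,0.174],[0,0,0,0.174],[0,0,0,0.174],[0,0,0,0.174],[0,0,0,0.172]]]'
python3 go.py 505 173 120 0.112 505 173 10 0.112
```

```text
time: 15.78
tool_pos: [0.6139, -0.1776, 0.0046]
tool_rot: [3.141, -0.0, 0.98]
contact_force: [-0.6, 0.4, 0.0]
opening: 0.0598
time: 16.27
tool_pos: [0.6139, -0.1777, 0.0046]
tool_rot: [3.141, -0.0, 0.98]
contact_force: [-1.0, 0.5, 2.0]
opening: 0.0399
time: 17.52
tool_pos: [0.6136, -0.1775, 0.1186]
tool_rot: [-3.141, -0.0, 0.106]
contact_force: [0.3, -0.1, -1.6]
opening: 0.04
now [ 613.6 -177.5  118.6] yaw 0.106 tilt 0.000 open 0.0400 F [ 0.3 -0.1 -1.6] t 17.5 q6 1.06
roll -0.006 then [ -68.7 -360.4   -1.4]
roll 0.000 then [  0.   0. 110.]
```

```bash

python3 -m inch '[[[-23,0,0,0],[-23,-20,0,0],[-23,-40,0,0],[0,-40,0,0],[0,-40,0,0],[0,-40,0,0],[0,-40,0,0],[0,-40,0,0],[0,-40,0,0],[0,-40,0,0]]]' 
python3 -m inch '[[[0,-20,0,0],[0,0,0,0],[0,0,0,0]]]' 
python3 go.py 505 173 10 0.112
```

```text
time: 18.77
tool_pos: [0.5069, 0.1539, 0.1188]
tool_rot: [-3.141, -0.001, 0.112]
contact_force: [0.1, -0.4, -0.5]
opening: 0.04
time: 19.15
tool_pos: [0.505, 0.172, 0.1184]
tool_rot: [3.141, -0.0, 0.112]
contact_force: [0.1, 0.0, -1.5]
opening: 0.0395
now [505.  172.  118.4] yaw 0.112 tilt 0.000 open 0.0395 F [ 0.1  0.  -1.5] t 19.1 q6 1.64
roll -0.000 then [ 1.000e-01 -1.000e+00  1.084e+02]
```

```bash

python3 -m inch '[[[0,-1,20,0],[0,0,20,0],[0,0,20,0],[0,0,20,0],[0,0,15,0],[0,0,8.5,0],[0,0,4.5,0],[0,0,0,0]]]' 
python3 -m inch '[[[0,0,0,0],[0,0,0,0],[0,0,0,0],[0,0,-8,0],[0,0,-22,0],[0,0,-30,0],[0,0,-30,0],[0,0,-20,0]]]' -0.3
python3 -m inch '[[[0,36,0,0.18],[0,36,0,0.18],[0,36,0,0.18],[0,36,0,0.18],[0,36,0,0.18],[0,0,0,0]]]'
python3 go.py 576 -307 100 -0.789  576 -307 2 -0.789
```

```text
time: 20.15
tool_pos: [0.505, 0.1734, 0.0103]
tool_rot: [-3.142, -0.0, 0.112]
contact_force: [-0.5, -0.1, -0.9]
opening: 0.0401
time: 21.15
tool_pos: [0.5053, 0.1736, 0.1223]
tool_rot: [-3.141, -0.002, 0.112]
contact_force: [0.7, 0.0, -0.8]
opening: 0.06
time: 21.9
tool_pos: [0.461, 0.0032, 0.1208]
tool_rot: [3.141, 0.0, -0.792]
contact_force: [0.4, -0.0, 0.2]
opening: 0.0595
now [461.    3.2 120.8] yaw -0.792 tilt 0.000 open 0.0595 F [ 0.4 -0.   0.2] t 21.9 q6 2.20
roll -0.003 then [301.2 137.   20.8]
roll 0.000 then [ 0. -0. 98.]
```

```bash

python3 -m inch '[[[37.6,17.1,2.5,0],[37.6,17.1,2.5,0],[37.6,17.1,2.5,0],[37.6,17.1,2.5,0],[37.6,17.1,2.5,0],[37.6,17.1,2.5,0],[37.6,17.1,2.5,0],[37.6,17.1,2.5,0],[0,0,0,0]]]' 
python3 go.py 576 -307 2 -0.789
python3 - <<'E'
from h import *
s=snap("side","s4.png",crop=(180,330,220,470),s=3); t=snap("top")
print([q for q in place_of("side","block_a")])
print(proj(s,(.589,-.320,.0115)))
for b in findblocks(t): print(b)
E
```

```text
time: 23.02
tool_pos: [0.5782, -0.3072, 0.0998]
tool_rot: [-3.141, -0.001, -0.788]
contact_force: [0.1, 1.0, 0.1]
opening: 0.0596
now [ 578.2 -307.2   99.8] yaw -0.788 tilt 0.001 open 0.0596 F [0.1 1.  0.1] t 23.0 q6 1.75
roll 0.001 then [-1.7  1.4 97.8]
[{'at': [196.3, 256.0], 'conf': 0.83}, {'at': [283.2, 397.6], 'conf': 0.66}, {'at': [241.5, 308.8], 'conf': 0.65}, {'at': [289.6, 278.9], 'conf': 0.56}, {'at': [209.9, 258.8], 'conf': 0.52}]
[np.float64(284.87568781747984), np.float64(396.2260936313577)]
('white', [543.3, 158.0], 56.7, 42.3, np.float64(0.145), 210)
('white', [424.1, 278.9], 53.0, 40.9, np.float64(-1.458), 179)
```

View pics/s4.png

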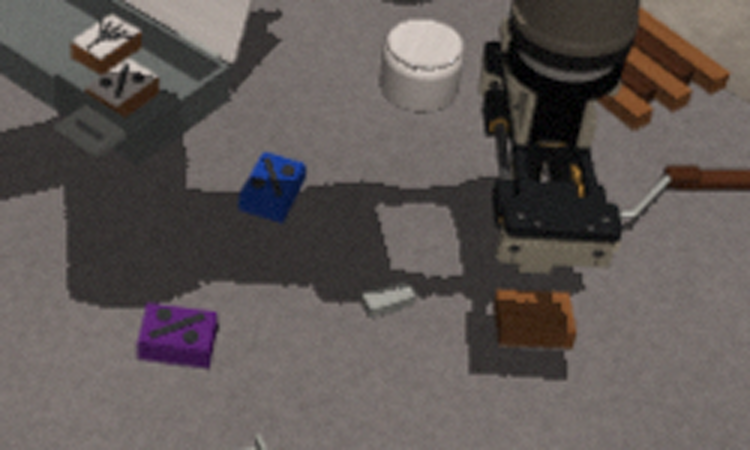

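```bash

python3 -m inch '[[[-1.7,1.4,20,0],[0,0,20,0],[0,0,20,0],[0,0,17,0],[0,0,12,0],[0,0,6,0],[0,0,2.5,0],[0,0,0,0]]]' 
python3 -m inch '[[[0,0,0,0],[0,0,0,0],[0,0,0,0],[0,0,0,0]]]' 1 3
python3 -m inch '[[[0,0,-5,0],[0,0,-10,0],[0,0,-15,0],[0,0,-20,0],[0,0,-20,0],[0,0,-10,0],[0,0,0,0],[0,0,0,0]]]'
python3 - <<'E'
from h import *
s=snap("side","s5.png",crop=(180,330,300,500),s=3)
E
```

```text
time: 24.18
tool_pos: [0.5751, -0.3051, 0.003]
tool_rot: [-3.141, -0.001, -0.788]
contact_force: [-0.5, 0.8, -0.8]
opening: 0.0597
time: 24.68
tool_pos: [0.575, -0.3051, 0.003]
tool_rot: [3.142, -0.0, -0.788]
contact_force: [-1.3, 1.0, 1.8]
opening: 0.0405
time: 25.68
tool_pos: [0.5745, -0.3046, 0.082]
tool_rot: [3.141, 0.001, -0.788]
contact_force: [-0.2, 0.2, -1.5]
opening: 0.0405
```

View pics/s5.png

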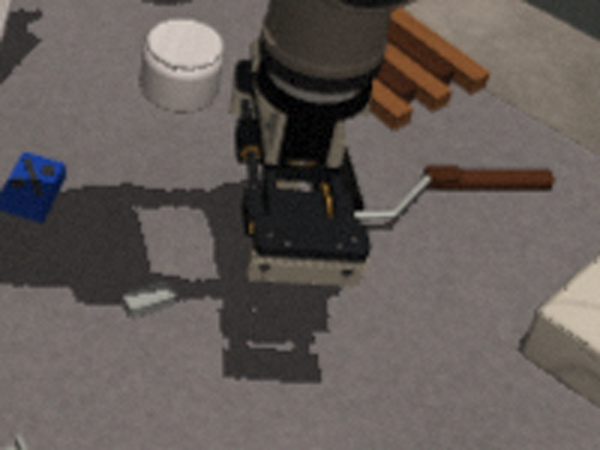

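```bash

python3 -m inch '[[[0,0,-10,-0.1],[0,0,-20,-0.18],[0,0,-20,-0.18],[0,0,0,-0.18],[0,0,0,-0.18],[0,0,0,-0.18],[0,0,0,-0.18],[0,0,0,-0.1],[0,0,0,0]]]' 1 3
python3 - <<'E'
from h import *
s=snap("side","s6.png",crop=(160,310,300,500),s=3)
E
```

```text
time: 26.85
tool_pos: [0.5746, -0.3048, 0.1318]
tool_rot: [-3.14, 0.001, 0.491]
contact_force: [-0.1, -0.9, -0.5]
opening: 0.0401
```

View pics/s6.png

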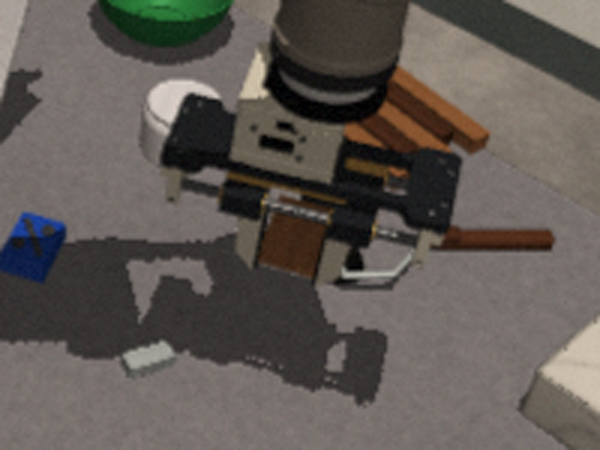

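```bash

python3 - <<'E'
from h import *
s=snap("side");im=s["img"][215:265,365:430].astype(float)
im=np.clip(im*1.7,0,255).astype(np.uint8)
cv2.imwrite("pics/s7.png",cv2.resize(im,None,fx=10,fy=10,interpolation=cv2.INTER_CUBIC))
tp=np.array([.5746,-.3048,.1318]);c,sn=np.cos(.491),np.sin(.491)
for n,dx,dz in(("grip",0,18.8),("tip",0,0)): 
  for dy in(-20,20): print(n,np.round(proj(s,tp+np.array([c*dx+sn*dy,sn*dx-c*dy,dz])/1e3)-np.array([215,365]),1)*10)
E
```

```text
grip [247. 219.]
grip [295. 406.]
tip [308. 207.]
tip [356. 391.]
```

View pics/s7.png

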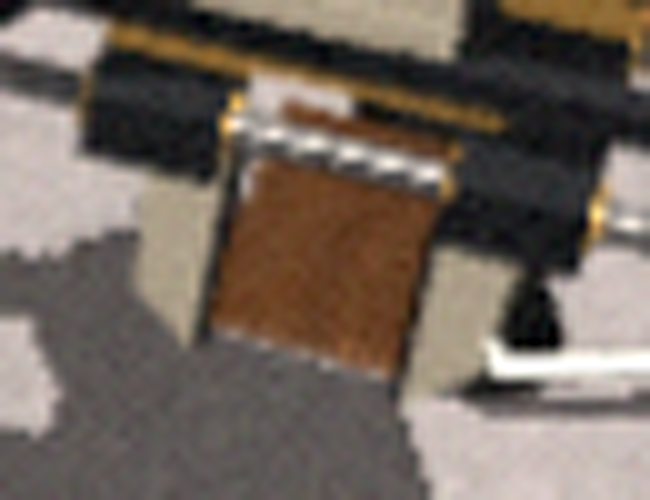

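```bash

python3 -m inch '[[[0,0,25,0],[0,0,25,0],[0,0,25,0],[0,0,25,0],[0,0,15,0],[0,0,8,0],[0,0,4.5,0],[0,0,0.8,0],[0,0,0,0]]]' 
python3 -m inch '[[[0,0,0,0],[0,0,0,0],[0,0,0,0],[5,0,0,0],[6,0,0,0],[0,0,0,0]]]' -0.5
python3 -m inch '[[[0,0,0,0],[0,0,0,0],[0,0,0,0],[0,0,0,0]]]' 1 12
python3 -m inch '[[[0,0,-10,0.07],[0,0,-25,0.07],[0,0,-25,0.08],[0,0,-25,0.08],[0,0,-20,0.08],[0,0,-5,0],[0,0,0,0]]]'
python3 go.py 425 164 110 0.112
```

```text
time: 28.08
tool_pos: [0.5753, -0.3052, 0.005]
tool_rot: [3.141, -0.001, 0.492]
contact_force: [0.6, 0.5, -0.7]
opening: 0.0404
time: 28.82
tool_pos: [0.5852, -0.2993, 0.0044]
tool_rot: [3.141, -0.0, 0.493]
contact_force: [-0.0, 0.1, -0.4]
opening: 0.0689
time: 29.32
tool_pos: [0.5845, -0.2998, 0.0044]
tool_rot: [-3.142, -0.0, 0.492]
contact_force: [-0.1, 0.7, -0.1]
opening: 0.0404
time: 30.2
tool_pos: [0.5844, -0.2997, 0.114]
tool_rot: [-3.141, 0.0, 0.113]
contact_force: [-0.4, -0.4, -1.0]
opening: 0.0407
now [ 584.4 -299.7  114. ] yaw 0.113 tilt 0.000 open 0.0407 F [-0.4 -0.4 -1. ] t 30.2 q6 0.87
roll 0.001 then [-106.6 -478.6    4. ]
```

```bash

python3 -m inch '[[[-15,-40,0,0],[-15,-45,0,0],[-15,-45,0,0],[-15,-45,0,0],[-15,-45,0,0],[-15,-45,0,0],[-10,-45,0,0],[-5,-45,0,0],[0,-45,0,0],[0,-45,0,0]]]' 
python3 -m inch '[[[0,-33.6,5,0],[0,0,20,0],[0,0,15,0],[0,0,10,0],[0,0,0,0],[0,0,0,0]]]' 1 5
python3 go.py 428 164 60 .112
python3 - <<'E'
from h import *
t=snap("top");s=snap("side")
a=t["img"][180:260,170:290];b=s["img"][140:240,170:300]
a=cv2.resize(a,(780,300*520//300),interpolation=cv2.INTER_CUBIC)
cv2.imwrite("pics/t8.png",cv2.resize(b,None,fx=6,fy=6,interpolation=cv2.INTER_CUBIC))
for nm,y in(("w",.05),("w",.10),("w",.165),("w",.25)): pass
u=np.array([np.cos(.112),np.sin(.112)]);n=np.array([-u[1],u[0]])
for y in(-150,-70,0,70,150):
    q=np.array([.515,.174])-.060*u+y/1e3*n; print(y,np.round(proj(s,[*q,.042]),1),"crop",np.round((np.array(proj(s,[*q,.042]))-[140,170])*6))
E
```

```text
time: 31.45
tool_pos: [0.4297, 0.132, 0.1136]
tool_rot: [-3.142, 0.001, 0.113]
contact_force: [0.5, 0.2, -0.6]
opening: 0.04
time: 32.2
tool_pos: [0.4272, 0.1641, 0.0647]
tool_rot: [-3.141, -0.0, 0.112]
contact_force: [1.2, -0.1, 0.2]
opening: 0.0404
now [427.2 164.1  64.7] yaw 0.112 tilt 0.000 open 0.0404 F [ 1.2 -0.1  0.2] t 32.2 q6 1.66
roll -0.000 then [0.8 0.2 4.7]
-150 [222.8 265.7] crop [497. 574.]
-70 [209.1 244.5] crop [414. 447.]
0 [197.7 227.1] crop [346. 342.]
70 [187.1 210.6] crop [282. 244.]
150 [175.5 192.9] crop [213. 137.]
```

View pics/t8.png

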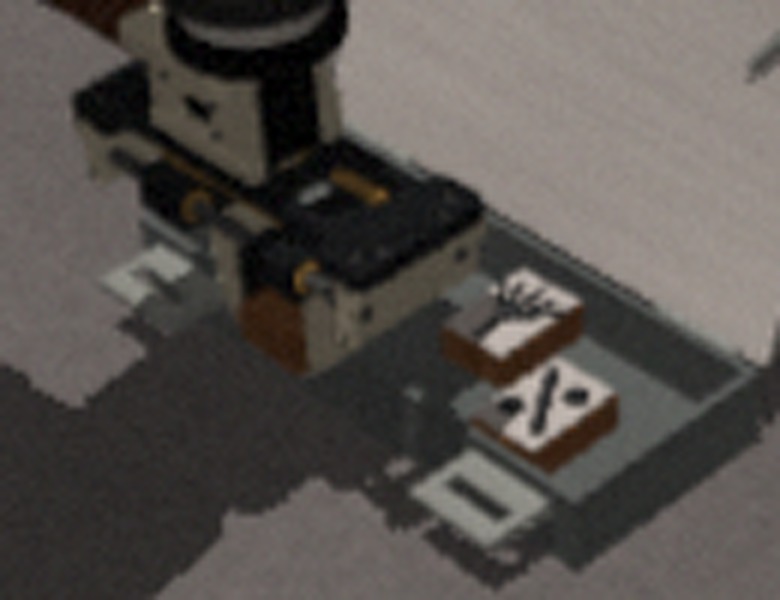

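```bash

python3 -m inch '[[[0,0,10,0],[0,0,7,0],[0.5,0,4,0],[0.5,0,4,0],[1,0,4,0],[1,0,4,0],[0,0,0,0]]]' 1 5
python3 -m inch '[[[2,0,3,0],[2,0,3,0],[2,0,3,0],[2,0,3,0],[2,0,3,0],[1.5,0,2.5,0],[0,0,0,0],[0,0,0,0]]]' 1 5
python3 -m inch '[[[0,0,-20,0],[-10,0,-25,0],[-10,0,-25,0],[0,0,-15,0],[0,0,0,0]]]'
python3 - <<'E'
from h import *
s=snap("side");im=s["img"][130:230,160:290]
cv2.imwrite("pics/s9.png",cv2.resize(im,None,fx=6,fy=6,interpolation=cv2.INTER_CUBIC))
E
```

```text
time: 33.17
tool_pos: [0.4301, 0.1646, 0.0311]
tool_rot: [-3.141, -0.0, 0.112]
contact_force: [-0.7, -1.0, -0.0]
opening: 0.0401
time: 34.17
tool_pos: [0.4419, 0.1658, 0.0139]
tool_rot: [-3.141, -0.001, 0.112]
contact_force: [-0.5, 0.1, -0.6]
opening: 0.0401
time: 34.8
tool_pos: [0.4227, 0.1638, 0.1]
tool_rot: [-3.141, -0.004, 0.112]
contact_force: [-0.5, 1.3, -0.7]
opening: 0.0398
```

View pics/s9.png

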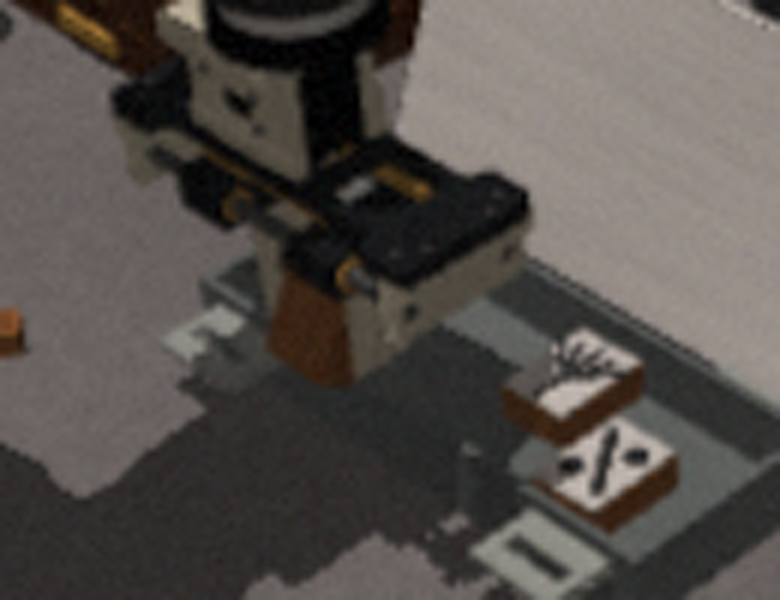

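```bash

python3 -m inch '[[[-10,0,10,0],[-10,0,20,0],[0,0,20,0],[0,0,15,0],[0,0,10,0],[0,0,6,0],[0,0,3,0],[0,0,0,0]]]' 1 4
python3 -m inch '[[[0,0,2,0],[0,0,2,0],[0,0,1,0],[0,0,1,0],[0,0,0,0]]]' 1 3
python3 - <<'E'
from h import *
t=snap("top");s=snap("side");im=s["img"][150:250,130:260]
cv2.imwrite("pics/s10.png",cv2.resize(im,None,fx=6,fy=6,interpolation=cv2.INTER_CUBIC))
E
python3 go.py
```

```text
time: 35.85
tool_pos: [0.4017, 0.1613, 0.015]
tool_rot: [-3.141, -0.0, 0.112]
contact_force: [0.2, -0.7, -0.5]
opening: 0.0399
time: 36.48
tool_pos: [0.4015, 0.1613, 0.0089]
tool_rot: [-3.142, 0.0, 0.112]
contact_force: [0.1, 0.3, -1.4]
opening: 0.04
now [401.6 161.3   8.9] yaw 0.112 tilt 0.000 open 0.0399 F [ 0.5 -0.7 -0.9] t 36.6 q6 1.66
```

```bash

python3 -m inch '[[[0,0,1,0],[0,0,1,0],[0,0,0,0]]]' | grep -E "pos|force"
python3 -m inch '[[[0,0,1,0],[0,0,1,0],[0,0,0,0]]]' | grep -E "pos|force"
python3 -m inch '[[[0,0,1,0],[0,0,1,0],[0,0,0,0]]]'| grep -E "pos|force"
```

```text
tool_pos: [0.402, 0.1614, 0.0071]
contact_force: [0.2, 0.4, 2.8]
tool_pos: [0.4019, 0.1614, 0.0049]
contact_force: [1.4, -0.7, 4.0]
tool_pos: [0.4015, 0.1613, 0.0028]
contact_force: [0.5, -0.2, 2.7]
```

View pics/s10.png

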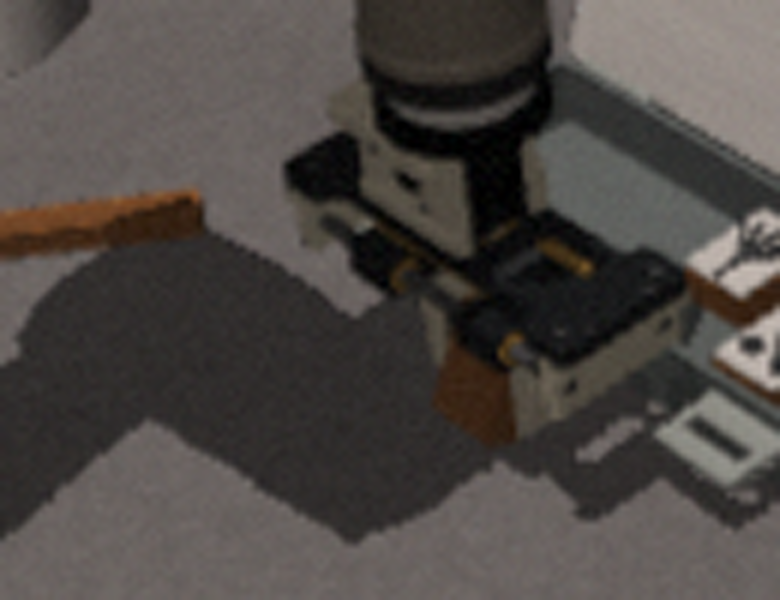

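```bash

python3 -m inch '[[[0,0,0,0],[0,0,0,0],[0,0,0,0],[0,0,-15,0],[0,0,-25,0],[0,0,-25,0],[0,0,-25,0],[0,0,-25,0],[0,0,-10,0],[0,0,0,0]]]' -0.4
python3 -m inch '[[[0,40,0,0],[0,40,0,0],[0,40,0,0],[0,30,0,0],[0,0,0,0]]]' 
python3 - <<'E'
from h import *
t=snap("top");s=snap("side");im=s["img"][140:240,150:280];im2=t["img"][190:290,180:310]
cv2.imwrite("pics/s11.png",np.vstack([cv2.resize(x,(390,300),interpolation=cv2.INTER_CUBIC) for x in(im,im2)]))
hsv=cv2.cvtColor(t["img"],cv2.COLOR_BGR2HSV);m=((hsv[...,0]<18)&(hsv[...,1]>120)).astype(np.uint8)
n,l,st,ce=cv2.connectedComponentsWithStats(m)
for k in range(1,n):
    if st[k,4]>25: print(st[k,4],ce[k],np.round(onz(t,ce[k][::-1],.056)[:2],3))
E
```

```text
time: 38.95
tool_pos: [0.4016, 0.1613, 0.128]
tool_rot: [-3.141, -0.001, 0.112]
contact_force: [0.1, 0.4, -0.3]
opening: 0.0645
time: 39.58
tool_pos: [0.4179, 0.0109, 0.1268]
tool_rot: [-3.141, 0.002, 0.109]
contact_force: [-0.3, 0.5, -0.6]
opening: 0.0641
1710 [330.57076023  95.90467836] [ 0.894 -0.154]
7983 [534.03432294 205.71351622] [ 0.546 -0.785]
9500 [ 87.01747368 159.94947368] [0.686 0.611]
110 [382.58181818 117.34545455] [ 0.825 -0.318]
1195 [  6.51631799 295.97405858] [0.264 0.843]
222 [229.70720721 243.45495495] [0.426 0.161]
303 [150.27062706 281.9669967 ] [0.308 0.404]
36 [ 12.97222222 417.19444444] [-0.096  0.806]
```

View pics/s11.png

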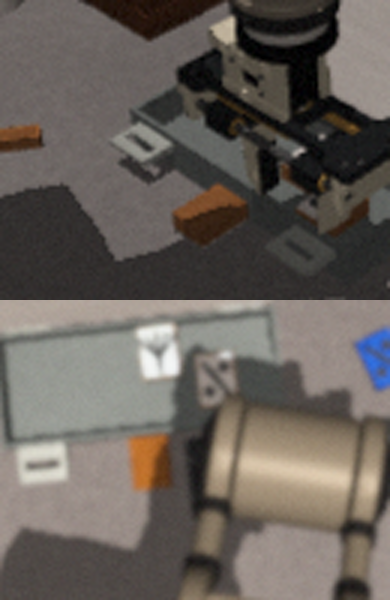

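```bash

python3 -m inch '[[[0,40,0,0],[0,30,0,0],[0,0,0,0]]]' | grep pos
python3 - <<'E'
from h import *
t=snap("top")
for b in findblocks(t): print(b)
hsv=cv2.cvtColor(t["img"],cv2.COLOR_BGR2HSV);m=((hsv[...,0]<18)&(hsv[...,1]>120)).astype(np.uint8)
l=cv2.connectedComponents(m)[1];k=l[229,243];ys,xs=np.where(l==k)
for z in (.012,.023): print(z,k,cv2.minAreaRect(np.array([onz(t,(y,x),z)[:2]*1000 for y,x in zip(ys,xs)]).astype(np.float32)))
print([ (np.round(q["at"]).tolist(),round(q["conf"],2)) for q in place_of("side","block_b")]); s=snap("side");print(proj(s,(.428,.164,.0115)))
E
```

```text
tool_pos: [0.4262, -0.0575, 0.1275]
('white', [543.7, 157.7], 56.0, 41.9, np.float64(0.121), 190)
('white', [513.9, 96.0], 57.5, 41.1, np.float64(0.13), 199)
('white', [423.7, 278.7], 50.4, 39.1, np.float64(-1.469), 156)
('white', [262.4, -411.5], 71.4, 53.3, np.float64(1.125), 381)
('wood', [426.2, 164.7], 52.5, 38.1, np.float64(0.134), 200)
0.012 0 ((560.0086669921875, 6.24658203125), (1354.4300537109375, 1864.353759765625), 0.15631696581840515)
0.023 0 ((558.8407592773438, 6.296142578125), (1343.3941650390625, 1849.1624755859375), 0.15631724894046783)
[([290.0, 280.0], 0.85), ([210.0, 222.0], 0.67), ([239.0, 307.0], 0.65), ([192.0, 254.0], 0.58), ([208.0, 258.0], 0.43)]
[np.float64(210.9075254339952), np.float64(220.6137535742728)]
```

```bash

python3 go.py 414 163 60 .112
python3 -m inch '[[[-3,-30,0,0],[-4,-38,0,0],[-4,-38,0,0],[-4,-38,0,0],[-4,-38,0,0],[-4,-37,0,0],[0,0,0,0]]]' -0.3
python3 go.py 414 163 60 .112 414 163 3 .112
```

```text
now [425.6 -56.  127.6] yaw 0.113 tilt 0.001 open 0.0643 F [-0.5  0.7  0.4] t 40.2 q6 1.15
roll 0.001 then [  12.9 -218.9   67.6]
time: 41.08
tool_pos: [0.3773, 0.1604, 0.1279]
tool_rot: [-3.141, 0.0, 0.117]
contact_force: [0.8, 0.2, -0.4]
opening: 0.0596
now [377.3 160.4 127.9] yaw 0.117 tilt 0.001 open 0.0596 F [ 0.8  0.2 -0.4] t 41.1 q6 1.67
roll 0.005 then [36.8  1.6 67.9]
roll 0.000 then [ 0.  0. 57.]
```

```bash

python3 -m inch '[[[12,0.5,0,0.005],[12,0.5,20,0],[12.8,0.6,25,0],[0,0,25,0],[0,0,25,0],[0,0,15,0],[0,0,9,0],[0,0,5,0],[0,0,0.5,0],[0,0,0,0]]]' 
python3 -m inch '[[[0,0,0,0],[0,0,0,0],[0,0,0,0],[0,0,0,0]]]' 1 5
python3 go.py
python3 -m inch '[[[0,0,-10,0],[0,0,-20,0],[0,0,-25,0],[6,0,0,0],[7,0,0,0],[0,0,0,0]]]'
python3 go.py 427 164 47 .112
```

```text
time: 42.32
tool_pos: [0.4159, 0.1602, 0.0038]
tool_rot: [-3.141, -0.001, 0.107]
contact_force: [-0.4, 0.1, -0.5]
opening: 0.0597
time: 42.82
tool_pos: [0.4157, 0.1603, 0.0036]
tool_rot: [-3.141, -0.001, 0.107]
contact_force: [-1.0, 0.5, 3.0]
opening: 0.0401
now [415.7 160.3   3.6] yaw 0.107 tilt 0.001 open 0.0401 F [-1.   0.5  3. ] t 42.8 q6 1.66
time: 43.58
tool_pos: [0.4287, 0.1614, 0.0577]
tool_rot: [3.142, 0.001, 0.107]
contact_force: [-0.4, -0.4, -0.9]
opening: 0.0404
now [428.7 161.4  57.7] yaw 0.107 tilt 0.001 open 0.0404 F [-0.4 -0.4 -0.9] t 43.6 q6 1.66
roll -0.005 then [-1.4 -2.8 10.7]
```

```bash

python3 -m inch '[[[0,0,8,0],[0,0,5,0],[1,0,4,0],[1,0,4,0],[0,0,0,0]]]' 1 5 | grep -E "pos|force"
python3 -m inch '[[[2,0,4,0],[2,0,4,0],[0,0,0,0]]]' | grep -E "pos|force"
python3 -m inch '[[[2,0,4,0],[2,0,4,0],[0,0,0,0]]]' | grep -E "pos|force"
python3 -m inch '[[[2,0,3,0],[1.5,0,3,0],[0,0,0,0]]]' | grep -E "pos|force"
python3 -m inch '[[[1,0,1.5,0],[1,0,1,0],[0,0,0,0]]]' | grep -E "pos|force"
python3 - <<'E'
from h import *
s=snap("side");t=snap("top");im=s["img"][140:240,150:280];im2=t["img"][190:290,180:310]
cv2.imwrite("pics/s12.png",np.hstack([cv2.resize(x,(390,300),interpolation=cv2.INTER_CUBIC) for x in(im,im2)]))
E
```

```text
tool_pos: [0.4306, 0.1618, 0.0371]
contact_force: [0.3, 0.5, 0.2]
tool_pos: [0.4345, 0.1622, 0.0291]
contact_force: [-2.1, -0.1, -0.7]
tool_pos: [0.4389, 0.1626, 0.0211]
contact_force: [-0.4, 0.4, -1.6]
tool_pos: [0.4424, 0.163, 0.0153]
contact_force: [-1.6, -0.1, 0.5]
tool_pos: [0.4432, 0.1631, 0.0128]
contact_force: [-5.0, -0.0, 3.6]
```

```bash

python3 -m inch '[[[-0.5,0,2,0],[-0.5,0,2,0],[0,0,2,0],[0,0,0,0]]]' 1 3 | grep -E "pos|force"
python3 -m inch '[[[0,0,0,0],[0,0,0,0],[0,0,0,0],[0,0,-10,0],[0,0,-20,0],[0,0,-25,0],[0,0,-30,0],[0,0,-30,0],[0,0,-10,0],[0,0,0,0]]]' -0.4
python3 -m inch '[[[0,40,0,0],[0,45,0,0],[0,45,0,0],[0,45,0,0],[0,40,0,0],[0,0,0,0]]]' 
python3 - <<'E'
from h import *
s=snap("side");t=snap("top");im=s["img"][140:240,150:280];im2=t["img"][190:290,180:310]
cv2.imwrite("pics/s13.png",np.hstack([cv2.resize(x,(390,300),interpolation=cv2.INTER_CUBIC) for x in(im,im2)]))
for b in findblocks(t): print(b)
E
```

```text
tool_pos: [0.4432, 0.1631, 0.0069]
contact_force: [-2.3, -0.1, 3.2]
time: 47.55
tool_pos: [0.4432, 0.1631, 0.1323]
tool_rot: [-3.141, -0.002, 0.107]
contact_force: [0.0, 1.0, 0.1]
opening: 0.0643
time: 48.3
tool_pos: [0.4655, -0.0527, 0.1306]
tool_rot: [-3.141, 0.002, 0.103]
contact_force: [-0.2, 0.0, -1.0]
opening: 0.064
('white', [543.3, 157.6], 56.0, 41.9, np.float64(0.121), 192)
('white', [515.5, 97.6], 54.3, 38.3, np.float64(0.008), 135)
('white', [424.5, 277.7], 50.7, 38.1, np.float64(-1.553), 153)
('white', [262.3, -411.4], 72.4, 53.0, np.float64(1.147), 382)
```

View pics/s13.png

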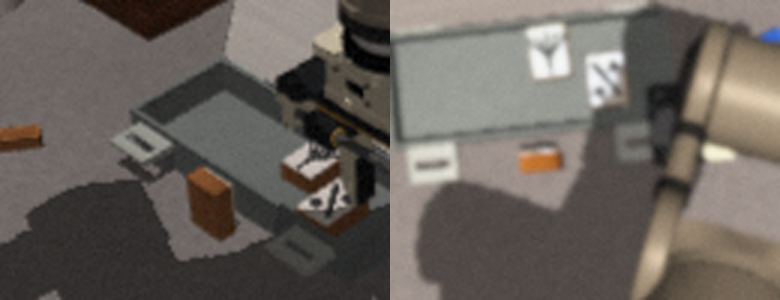

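```bash

python3 - <<'E'
from h import *
t=snap("top")
hsv=cv2.cvtColor(t["img"],cv2.COLOR_BGR2HSV);m=((hsv[...,0]<18)&(hsv[...,1]>120)).astype(np.uint8)
n,l,st,ce=cv2.connectedComponentsWithStats(m)
for k in range(1,n):
    if 190<ce[k][0]<270 and 215<ce[k][1]<270: 
        ys,xs=np.where(l==k);print(st[k,4],ce[k],cv2.minAreaRect(np.array([onz(t,(y,x),.056)[:2]*1000 for y,x in zip(ys,xs)]).astype(np.float32)))
E
python3 go.py 480 168 100 .112
```

```text
68 [229.77941176 243.72058824] ((426.0683288574219, 161.36917114257812), (15.430705070495605, 40.24779510498047), 0.14259110391139984)
now [465.1 -49.9 131. ] yaw 0.107 tilt 0.002 open 0.0646 F [-0.9  0.8  1.7] t 48.5 q6 1.19
roll -0.005 then [  39.1 -214.9   31. ]
```

```bash

python3 -m inch '[[[5,-30,0,0],[5,-36,0,0],[7,-36,0,0],[7,-36,0,0],[7,-36,0,0],[7.5,-36,0,0],[0,0,0,0]]]' 1 20
python3 -m inch '[[[0,0,20,0],[0,0,20,0],[0,0,20,0],[0,0,14,0],[0,0,8,0],[0,0,0,0]]]'
python3 go.py 452 160 48 .112 424 157 48 .112
```

```text
time: 49.32
tool_pos: [0.4808, 0.1654, 0.1315]
tool_rot: [-3.141, 0.0, 0.112]
contact_force: [0.2, 0.7, 0.6]
opening: 0.0014
time: 50.08
tool_pos: [0.4815, 0.1621, 0.0496]
tool_rot: [3.142, 0.001, 0.107]
contact_force: [-0.4, -0.4, 0.9]
opening: 0.0005
now [481.5 162.1  49.6] yaw 0.107 tilt 0.001 open 0.0005 F [-0.4 -0.4  0.9] t 50.1 q6 1.64
roll -0.005 then [-29.5  -1.2   1.6]
roll 0.000 then [-28.2  -0.1  -0. ]
```

```bash

python3 -m inch '[[[-10,0,1,0],[-12,0,0,0],[-7,0,0,0],[-7,0,0,0],[-7,0,0,0],[-7,0,0,0],[-7,0,0,0],[-4,0,0,0],[0,0,0,0],[0,0,0,0]]]'
python3 -m inch '[[[0,0,-20,0],[0,20,-25,0],[0,40,-25,0],[0,45,0,0],[0,45,0,0],[0,45,0,0],[0,30,0,0],[0,0,0,0]]]' -0.3
python3 - <<'E'
from h import *
t=snap("top")
for b in findblocks(t): print(b)
E
python3 go.py
```

```text
time: 51.32
tool_pos: [0.4214, 0.1557, 0.049]
tool_rot: [-3.141, -0.0, 0.107]
contact_force: [0.2, 0.7, 0.2]
opening: 0.0004
time: 52.32
tool_pos: [0.4455, -0.0698, 0.1189]
tool_rot: [3.141, -0.001, 0.103]
contact_force: [0.5, 0.2, 0.3]
opening: 0.0596
('white', [543.7, 157.7], 56.0, 41.9, np.float64(0.121), 194)
('white', [513.9, 96.0], 57.5, 41.4, np.float64(0.008), 205)
('white', [423.0, 279.2], 47.6, 40.9, np.float64(-1.553), 158)
('white', [393.1, 158.5], 44.3, 41.1, np.float64(0.012), 132)
('white', [263.1, -410.2], 73.4, 53.5, np.float64(1.109), 383)
now [445.  -68.5 118.8] yaw 0.105 tilt 0.000 open 0.0598 F [-0.8  0.4  0.3] t 52.4 q6 1.14
```

```bash
python3 go.py 390 158 118 .112 390 158 4 .112
python3 -m inch '[[[-4,-33,0,0],[-5,-33,0,0],[-5,-33,0,0],[-5,-33,0,0],[-5,-33,0,0],[-5,-33,0,0],[0,-25,0,0],[0,0,0,0]]]' -0.3 25
python3 go.py 390 158 4 .112
```

```text
now [445.  -68.5 118.8] yaw 0.105 tilt 0.000 open 0.0598 F [-0.8  0.4  0.3] t 52.4 q6 1.14
roll -0.007 then [ -29.4 -231.3    0.8]
roll 0.000 then [  0.   0. 114.]
time: 53.38
tool_pos: [0.3915, 0.1526, 0.1189]
tool_rot: [-3.141, 0.0, 0.111]
contact_force: [-0.0, 0.2, -0.5]
opening: 0.0596
now [391.5 152.6 118.9] yaw 0.111 tilt 0.000 open 0.0596 F [-0.   0.2 -0.5] t 53.4 q6 1.65
roll -0.001 then [ -0.8  -5.5 114.9]
```

```bash

python3 -m inch '[[[-0.8,-5.5,20,0],[0,0,20,0],[0,0,20,0],[0,0,20,0],[0,0,16,0],[0,0,10,0],[0,0,6,0],[0,0,2.5,0],[0,0,0,0]]]' 
python3 -m inch '[[[0,0,0,0],[0,0,0,0],[0,0,0,0],[0,0,0,0]]]' 1 25
python3 -m inch '[[[0,0,-10,0],[0,0,-20,0],[0,0,-28,0],[0,0,-28,0],[0,0,-28,0],[0,0,0,0]]]'
python3 go.py 496 252 118 .112 496 252 10 .112
```

```text
time: 54.5
tool_pos: [0.3912, 0.156, 0.0046]
tool_rot: [-3.141, -0.0, 0.107]
contact_force: [0.1, 0.1, 0.3]
opening: 0.0598
time: 55.0
tool_pos: [0.3912, 0.1561, 0.0046]
tool_rot: [-3.141, -0.001, 0.107]
contact_force: [-1.3, 1.2, 4.3]
opening: 0.0399
time: 55.75
tool_pos: [0.3922, 0.1563, 0.1204]
tool_rot: [-3.141, -0.005, 0.107]
contact_force: [-0.2, 0.1, -0.6]
opening: 0.0396
now [392.2 156.3 120.4] yaw 0.107 tilt 0.005 open 0.0396 F [-0.2  0.1 -0.6] t 55.8 q6 1.66
roll -0.005 then [113.8 -83.5   2.4]
roll 0.000 then [  0.   0. 108.]
```

```bash

python3 -m inch '[[[23,-17,0,0],[28,-20,0,0],[28,-20,0,0],[22,-17,0,0],[12.8,-9.5,0,0],[0,0,0,0],[0,0,0,0]]]'
python3 go.py 496 252 10 .112
python3 -m inch '[[[0,0,20,0],[0,0,20,0],[0,0,20,0],[0,0,20,0],[0,0,16,0],[0,0,8,0],[0,0,4,0],[0,0,0,0]]]' 
python3 -m inch '[[[0,0,0,0],[0,0,0,0],[0,0,0,0],[0,0,-8,0],[0,0,-22,0],[0,0,-30,0],[0,0,-30,0],[0,0,-20,0],[0,0,0,0]]]' -0.3
python3 -m inch '[[[-10,40,0,0],[-20,45,0,0],[-20,45,0,0],[0,45,0,0],[0,45,0,0],[0,45,0,0],[0,40,0,0],[0,0,0,0]]]'
python3 - <<'E'
from h import *
s=snap("side");t=snap("top");
for b in findblocks(t): print(b)
im=s["img"][80:240,150:350];im2=t["img"][140:300,160:360]
cv2.imwrite("pics/s14.png",np.hstack([cv2.resize(x,(400,320),interpolation=cv2.INTER_CUBIC) for x in(im,im2)]))
P=lambda p:np.round(np.asarray(p,float)*1000).astype(int).tolist()
for n in("lid_lug","lid_hinge","stud_l","case_in","block_a"):
  for a in place_of("top",n):
    for b in place_of("side",n):
      p,e=tri(t,a["at"],s,b["at"])
      if e<.012: print(n,P(p),round(e*1000,1),round(a["conf"],2),round(b["conf"],2))
E
python3 go.py
```

```text
time: 56.62
tool_pos: [0.4943, 0.2506, 0.1176]
tool_rot: [3.141, 0.002, 0.107]
contact_force: [0.7, -0.5, -1.1]
opening: 0.0399
now [494.3 250.6 117.6] yaw 0.107 tilt 0.002 open 0.0399 F [ 0.7 -0.5 -1.1] t 56.6 q6 1.79
roll -0.005 then [  1.9  -1.2 107.6]
time: 57.62
tool_pos: [0.4954, 0.2512, 0.0106]
tool_rot: [-3.141, -0.0, 0.107]
contact_force: [-0.3, -0.2, -1.3]
opening: 0.04
time: 58.75
tool_pos: [0.4963, 0.2515, 0.1224]
tool_rot: [-3.141, -0.004, 0.107]
contact_force: [-0.4, 0.1, -0.7]
opening: 0.0595
time: 59.75
tool_pos: [0.4779, -0.0596, 0.1195]
tool_rot: [-3.141, 0.001, 0.103]
contact_force: [0.0, 0.4, 0.3]
opening: 0.0595
('white', [543.4, 157.8], 55.8, 41.9, np.float64(0.145), 191)
('white', [514.0, 97.6], 57.4, 38.3, np.float64(0.008), 143)
('white', [492.1, 253.3], 56.8, 41.8, np.float64(0.107), 179)
('white', [424.4, 279.3], 47.6, 38.0, np.float64(-1.555), 135)
('white', [262.7, -411.2], 72.4, 53.7, np.float64(1.13), 385)
lid_lug [643, 193, 200] 6.2 0.86 0.85
stud_l [677, 86, 154] 2.3 0.63 0.35
stud_l [647, 287, 175] 0.0 0.6 0.5
case_in [517, 175, 11] 4.4 0.6 0.93
block_a [547, 157, 3] 10.0 0.64 0.67
block_a [554, 160, -39] 3.9 0.64 0.55
block_a [490, 250, 10] 2.5 0.52 0.55
block_a [373, -155, 8] 6.5 0.39 0.83
block_a [331, -280, 294] 6.8 0.17 0.67
now [478.1 -57.5 120.4] yaw 0.107 tilt 0.000 open 0.0595 F [-0.  -1.1 -0.3] t 60.6 q6 1.18
```

```bash
python3 - <<'E'
from h import *
s=snap("side");t=snap("top")
u=np.array([np.cos(.112),np.sin(.112),0]);n=np.array([-u[1],u[0],0]);z=np.array([0,0,1])
C=np.array([.515,.174,0])
def lidp(th,r,h,y): # r from hinge, h above underside
    d=-u*np.cos(th)+z*np.sin(th); o=z*np.cos(th)+u*np.sin(th)
    return C+.062*u+.042*z+r*d+h*o+y*n
obs=[(d,nm,q["at"]) for c,d in(("side",s),("top",t)) for nm in("lid_lug",) for q in place_of(c,nm)[:1]]
for th in(1.9,1.95,2.0):
    p=lidp(th,.182,.003,0);print(th,np.round(p,3),[np.round(np.array(proj(d,p))-a,1) for d,_,a in obs])
    print("corners",[np.round(proj(t,lidp(th,.162,0,y)),1) for y in(.15,-.15)],[np.round(proj(s,lidp(th,.162,0,y)),1) for y in(.15,-.15)])
E
python3 go.py 649 191 255 .112
```

```text
1.9 [0.638 0.188 0.213] [array([-2.2, -4.3]), array([3.4, 0.7])]
corners [array([176.3, 162.1]), array([164.7, 268.8])] [array([106.9, 233. ]), array([145.5, 311.5])]
1.95 [0.646 0.189 0.21 ] [array([-2.3, -2.1]), array([0.7, 0.6])]
corners [array([173.8, 162.1]), array([162.3, 268.6])] [array([106.9, 235. ]), array([145.2, 313.3])]
2.0 [0.655 0.19  0.206] [array([-2.3,  0. ]), array([-2. ,  0.5])]
corners [array([171.4, 162.2]), array([159.9, 268.3])] [array([106.9, 236.9]), array([145.1, 315.1])]
now [478.1 -57.5 120.4] yaw 0.107 tilt 0.000 open 0.0599 F [-0.4  0.7  0.3] t 60.9 q6 1.18
roll -0.005 then [ 197.6 -227.8 -134.6]
```

View pics/s14.png

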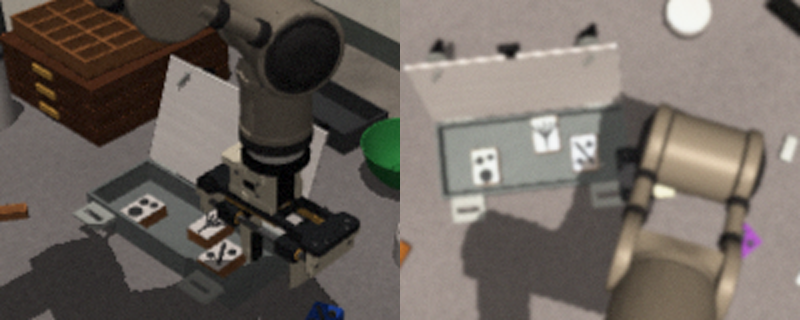

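```bash

python3 -m inch '[[[0,0,-25,0],[0,0,-35,0],[0,0,-35,0],[0,0,-30,0],[0,0,-15,0],[0,0,0,0]]]' -0.2
python3 -m inch '[[[20,-24,0,0],[22,-26,0,0],[22,-26,0,0],[22,-26,0,0],[22,-26,0,0],[22,-26,0,0],[22,-26,0,0],[22,-26,0,0],[20,-20,0,0],[0,0,0,0]]]'
python3 go.py 647 189.5 250 .112 647 189.5 199 .112
```

```text
time: 61.6
tool_pos: [0.4786, -0.0576, 0.2614]
tool_rot: [3.141, -0.002, 0.107]
contact_force: [0.1, 0.1, -0.3]
opening: 0.0549
time: 62.85
tool_pos: [0.6469, 0.1893, 0.2578]
tool_rot: [-3.141, 0.003, 0.109]
contact_force: [-0.3, 0.0, -0.4]
opening: 0.055
now [646.9 189.3 257.8] yaw 0.109 tilt 0.003 open 0.0550 F [-0.3  0.  -0.4] t 62.9 q6 1.63
roll -0.003 then [ 0.1 -0.2  7.8]
roll 0.000 then [ 0.  0. 51.]
```

```bash

python3 -m inch '[[[0,0,15,0],[0,0,15,0],[0,0,12,0],[0,0,8,0],[0,0,6,0],[0,0,3,0],[0,0,0,0]]]' | grep -E "pos|force"
python3 -m inch '[[[0,0,0,0],[0,0,0,0],[0,0,0,0],[0,0,0,0]]]' 1 15
```

```text
tool_pos: [0.6469, 0.188, 0.2015]
contact_force: [-0.5, -0.1, 0.0]
time: 64.22
tool_pos: [0.6469, 0.189, 0.2016]
tool_rot: [-3.14, -0.001, 0.107]
contact_force: [0.4, 5.2, 0.3]
opening: 0.0296
```

```bash
python3 - <<'E'
import numpy as np
th=np.concatenate([[1.953],np.linspace(1.92,0.05,26),[0.02,0.0,0.0]])
x=-182*np.cos(th)+3*np.sin(th);z=182*np.sin(th)+3*np.cos(th)
r=[];cx=cz=0
for i in range(1,len(th)):
    dx=round(x[i]-x[0]-cx,1);dz=round(-(z[i]-z[0])-cz,1);cx+=dx;cz+=dz;r.append("[%g,0,%g,0]"%(dx,dz))
print(",".join(r[:10]));print(",".join(r[10:20]));print(",".join(r[20:]))
E
```

```text
[-5.6,0,-2.2,0],[-12.9,0,-4.4,0],[-13.1,0,-3.4,0],[-13.4,0,-2.5,0],[-13.6,0,-1.4,0],[-13.6,0,-0.4,0],[-13.6,0,0.7,0],[-13.5,0,1.6,0],[-13.3,0,2.6,0],[-13.2,0,3.7,0]
[-12.8,0,4.6,0],[-12.4,0,5.5,0],[-12,0,6.5,0],[-11.4,0,7.3,0],[-10.9,0,8.2,0],[-10.3,0,8.9,0],[-9.5,0,9.8,0],[-8.8,0,10.3,0],[-8,0,11.1,0],[-7.2,0,11.6,0]
[-6.2,0,12,0],[-5.4,0,12.6,0],[-4.3,0,12.8,0],[-3.5,0,13.2,0],[-2.4,0,13.4,0],[-1.4,0,13.6,0],[-0.3,0,5.4,0],[-0.1,0,3.6,0],[0,0,0,0]
```

```bash

python3 -m inch '[[[-5.6,-1,-2.2,0],[-12.9,0,-4.4,0],[-13.1,0,-3.4,0],[-13.4,0,-2.5,0],[-13.6,0,-1.4,0],[-13.6,0,-0.4,0],[-13.6,0,0.7,0],[-13.5,0,1.6,0],[-13.3,0,2.6,0],[-13.2,0,3.7,0]]]' 1 20
python3 go.py
```

```text
time: 65.47
tool_pos: [0.5224, 0.1754, 0.2075]
tool_rot: [3.141, -0.003, 0.107]
contact_force: [4.8, 1.7, -2.5]
opening: 0.0295
now [522.4 175.4 207.5] yaw 0.107 tilt 0.003 open 0.0295 F [ 4.8  1.7 -2.5] t 65.5 q6 1.65
```

```bash

python3 -m inch '[[[-12.8,0,4.6,0],[-12.4,0,5.5,0],[-12,0,6.5,0],[-11.4,0,7.3,0],[-10.9,0,8.2,0],[-10.3,0,8.9,0],[-9.5,0,9.8,0],[-8.8,0,10.3,0],[-8,0,11.1,0],[-7.2,0,11.6,0]]]'
python3 go.py
```

```text
time: 66.72
tool_pos: [0.4182, 0.164, 0.1228]
tool_rot: [3.141, 0.001, 0.107]
contact_force: [-0.3, -2.5, 3.0]
opening: 0.0294
now [418.2 164.  122.8] yaw 0.107 tilt 0.001 open 0.0294 F [-0.3 -2.5  3. ] t 66.7 q6 1.67
```

```bash

python3 -m inch '[[[-6.2,0,12,0],[-5.4,0,12.6,0],[-4.3,0,12.8,0],[-3.5,0,13.2,0],[-2.4,0,13.4,0],[-1.4,0,13.6,0],[-0.3,0,5.4,0],[-0.1,0,3.6,0],[0,0,0,0]]]'
python3 go.py
python3 - <<'E'
from h import *
s=snap("side");t=snap("top")
P=lambda p:np.round(np.asarray(p,float)*1000).astype(int).tolist()
for n in("lid_lug","stud_l"):
  for a in place_of("top",n):
    for b in place_of("side",n):
      p,e=tri(t,a["at"],s,b["at"])
      if e<.015: print(n,P(p),round(e*1000,1),round(a["conf"],2),round(b["conf"],2))
E
```

```text
time: 67.85
tool_pos: [0.3949, 0.1614, 0.0361]
tool_rot: [3.141, 0.002, 0.107]
contact_force: [-0.3, -6.0, -4.7]
opening: 0.0294
now [394.9 161.4  36.1] yaw 0.107 tilt 0.002 open 0.0294 F [-0.3 -6.  -4.7] t 67.8 q6 1.67
stud_l [451, 62, 72] 14.5 0.4 0.63
```

```bash

python3 -m inch '[[[0,1,1,0],[0,0,1,0],[0,0,0,0]]]' | grep -E "pos|force|open"
python3 -m inch '[[[0,0,1,0],[0,0,1,0],[0,0,0,0]]]' | grep -E "pos|force|open"
```

```text
tool_pos: [0.3949, 0.1614, 0.0356]
contact_force: [-6.5, -0.1, 14.0]
opening: 0.0296
tool_pos: [0.3955, 0.1615, 0.0346]
contact_force: [-9.0, -1.1, 27.1]
opening: 0.0299
```

```bash

python3 -m inch '[[[0,0,-2,0],[0,0,0,0],[0,0,0,0],[0,0,0,0],[0,0,-20,0],[0,0,-35,0],[0,0,-35,0],[0,0,-20,0],[0,0,0,0]]]' -0.2 | grep -E "pos|force|open"
python3 -m inch '[[[5,45,0,0],[5,45,0,0],[5,45,0,0],[5,45,0,0],[5,45,0,0],[5,45,0,0],[5,45,0,0],[5,45,0,0],[0,0,0,0]]]' | grep -E "pos|force|open"
cat > studs.py <<'E'
from h import *
P=lambda p:np.round(np.asarray(p,float)*1000,1).tolist()
t=snap("top");s=snap("side")
a=place_of("top","stud_l");b=place_of("side","stud_l")
for i in a:
  for j in b:
    p,e=tri(t,i["at"],s,j["at"])
    if e<.015 and p[2]<.12: print("stud",P(p),round(e*1000,1),round(i["conf"],2),round(j["conf"],2))
for nm in("lid_lug","lid_hinge"):
    for i in place_of("top",nm)[:1]: print(nm,P(onz(t,i["at"],.045)))
for nm,p in(("l",(.4227,.2749,.0895)),("r",(.4473,.0563,.0895))):
    r,c=proj(t,p);r0,c0=int(round(r)),int(round(c));w=13
    g=t["img"][r0-w:r0+w+1,c0-w:c0+w+1].max(2)
    m=(g<70).astype(np.uint8);n,l,st,ce=cv2.connectedComponentsWithStats(m)
    print(nm,"expected px",round(r,1),round(c,1))
    for k in range(1,n):
        if st[k,4]>12:
            ys,xs=np.where(l==k);pts=np.array([onz(t,(y+r0-w,x+c0-w),.0895)[:2]*1000 for y,x in zip(ys,xs)]).astype(np.float32)
            cc,(ww,hh),an=cv2.minAreaRect(pts)
            cov=np.cov(pts.T);ev,vec=np.linalg.eigh(cov);ax=vec[:,1];ang=np.arctan2(ax[1],ax[0])
            print(" n",st[k,4],"ctr",pts.mean(0).round(1),"rect",np.round(cc,1),round(ww,1),round(hh,1),"axis yaw %.3f"%ang,"turn %.2f"%((.112+np.pi/2-ang)%np.pi))
    print(g[3:-3,3:-3])
E
python3 studs.py
```

```text
tool_pos: [0.3965, 0.1612, 0.1457]
contact_force: [0.4, -0.9, -0.0]
opening: 0.055
tool_pos: [0.4736, -0.1951, 0.1429]
contact_force: [-0.5, 0.4, 0.1]
opening: 0.0551
stud [448.4, 63.0, 70.6] 7.9 0.45 0.63
stud [442.1, 65.0, 112.4] 5.1 0.45 0.43
stud [426.8, 264.5, 81.0] 11.4 0.42 0.62
lid_lug [399.4, 166.4, 45.0]
lid_hinge [584.0, 181.9, 45.0]
l expected px 244.4 190.5
 n 17 ctr [424.  273.5] rect [424.  273.5] 25.7 4.2 axis yaw -2.396 turn 0.94
[[244 245 246 245 244 245 245 244 245 245 245 246 246 245 245 246 245 246
  245 245 245]
 [242 245 246 244 245 245 245 245 245 244 245 245 245 245 246 245 245 244
  245 245 245]
 [242 244 245 245 245 244 244 243 242 244 245 245 245 245 244 245 245 245
  245 245 246]
 [241 245 245 245 244 243 238 232 232 238 241 243 243 244 245 245 246 245
  246 246 245]
 [241 245 245 245 244 238 218 190 191 210 227 231 233 238 241 244 245 245
  245 245 245]
 [241 245 245 245 242 228 178 136 133 156 188 199 211 225 233 239 243 244
  245 245 245]
 [242 245 245 243 235 204 142  85  76 118 163 192 204 210 217 227 239 243
  245 245 245]
 [243 244 245 243 233 192 
[... 2416 characters left out ...]
8 248 248 244 238 236 229 209 167 113  83 100 164 228 244 248
  249 248 247]
 [248 249 248 249 248 247 243 240 237 229 206 158 115 108 164 227 245 248
  248 248 247]
 [249 249 248 248 248 248 246 243 240 238 230 205 174 159 187 229 243 245
  244 244 240]
 [248 247 248 247 246 245 245 245 244 242 238 229 209 197 206 221 228 228
  227 226 209]
 [246 245 243 241 237 234 231 230 231 232 227 220 207 191 179 173 160 156
  153 148 136]
 [231 231 226 216 203 191 184 183 188 191 189 182 176 169 151 131 103  90
   92  88  88]
 [175 180 182 179 168 162 159 153 160 164 164 159 154 149 136 110  90  78
   81  76  84]
 [118 140 152 156 157 156 155 155 158 155 157 150 142 128 110  94  83  78
   79  76  80]]
```

```bash
cat > wing.py <<'E'
from h import *
t=snap("top")
def synth(C,turn,p,zt):  # not used
    pass
for nm,p in(("l",(.4227,.2749,.085)),("r",(.4473,.0563,.085))):
    r,c=proj(t,p);r0,c0=int(round(r)),int(round(c));w=9
    g=t["img"][r0-w:r0+w+1,c0-w:c0+w+1].max(2).astype(float)
    yy,xx=np.mgrid[-w:w+1,-w:w+1];W=np.clip(150-g,0,None)*((yy<=5)|(g<130))*(np.hypot(yy,xx)<9.5)
    for _ in range(1):
        pts=np.array([onz(t,(y+r0,x+c0),.085)[:2]*1000 for y,x in zip(yy.ravel(),xx.ravel())]);ww=W.ravel()
        m=(pts*ww[:,None]).sum(0)/ww.sum();d=pts-m;cov=(d*ww[:,None]).T@d/ww.sum();ev,vec=np.linalg.eigh(cov);ax=vec[:,1];an=np.arctan2(ax[1],ax[0])%np.pi
        print(nm,"centre",m.round(1),"axis yaw %.3f"%an,"turn %.2f"%((1.683-an+1)%np.pi-1),"std",np.sqrt(ev).round(1))
E
python3 wing.py; python3 go.py 447 56 140 .9 447 56 71 .9
```

```text
l centre [424.2 274.5] axis yaw 0.701 turn 0.98 std [2.8 8.9]
r centre [447.8  57.5] axis yaw 0.683 turn 1.00 std [ 1.9 10.1]
now [ 473.7 -191.6  144.6] yaw 0.108 tilt 0.000 open 0.0552 F [-0.  -0.1  0.1] t 71.5 q6 0.93
roll -0.792 then [ 177.4 -174.8    4.6]
roll 0.000 then [ 0.  0. 69.]
```

```bash

python3 -m inch '[[[0,0,0,-0.1455],[0,0,0,-0.1455],[0,0,0,-0.1455],[0,0,0,-0.1455],[0,0,0,0]]]' 0.13 40 | grep -E "pos|rot"
python3 -m inch '[[[17,-26,0,0],[17.5,-26,0,0],[17.5,-26,0,0],[17.5,-26,0,0],[17.5,-26,0,0],[17.5,-26,0,0],[17.5,-26,0,0],[16,-26,0,0],[0,0,0,0],[0,0,0,0]]]' | grep -E "pos|rot|open"
python3 go.py 447.5 57 71 .69
```

```text
tool_pos: [0.4738, -0.1921, 0.1448]
tool_rot: [3.141, -0.0, 0.688]
tool_pos: [0.4482, 0.0554, 0.1448]
tool_rot: [3.141, -0.0, 0.688]
opening: 0.04
now [448.2  55.4 144.8] yaw 0.688 tilt 0.000 open 0.0400 F [-0.5  0.1  0.2] t 73.4 q6 0.84
roll -0.002 then [ 0.5 -1.7 73.8]
```

```bash

python3 -m inch '[[[0.5,-1.7,15,0],[0,0,20,0],[0,0,18,0],[0,0,11,0],[0,0,7,0],[0,0,3,0],[0,0,0,0]]]' | grep -E "pos|force|open"
python3 -m inch '[[[0,0,0,0],[0,0,0,0],[0,0,0,0],[0,0,0,0]]]' 1 20
python3 go.py 447.5 57 71 .69
```

```text
tool_pos: [0.4476, 0.0572, 0.0709]
contact_force: [-0.1, -0.3, -0.0]
opening: 0.0396
time: 74.75
tool_pos: [0.4474, 0.0575, 0.0708]
tool_rot: [-3.141, -0.0, 0.689]
contact_force: [-1.0, 1.1, 1.6]
opening: 0.0099
now [447.4  57.5  70.8] yaw 0.689 tilt 0.000 open 0.0099 F [-1.   1.1  1.6] t 74.8 q6 0.84
roll -0.001 then [-0.2  0.4 -0.2]
```

```bash

python3 -m inch '[[[0,0,0,-0.165],[0,0,0,-0.165],[0,0,0,-0.165],[0,0,0,-0.165],[0,0,0,-0.165],[0,0,0,-0.165],[0,0,0,0]]]' 1 30
python3 -m inch '[[[0,0,3,0],[0,0,3,0],[0,0,3,0],[0,0,0,0]]]' 1 50
python3 go.py; python3 -c "
from cell import *;print(observe()['torque'])"
```

```text
time: 75.62
tool_pos: [0.4459, 0.058, 0.0704]
tool_rot: [-3.139, -0.002, 1.68]
contact_force: [-3.8, 4.3, 2.6]
opening: 0.0099
time: 76.12
tool_pos: [0.4459, 0.058, 0.0615]
tool_rot: [-3.139, -0.002, 1.679]
contact_force: [-4.5, 4.5, 4.5]
opening: 0.0094
now [445.9  58.   61.5] yaw 1.679 tilt 0.003 open 0.0094 F [-4.5  4.5  4.5] t 76.1 q6 -0.15
[ 0.6718141   0.72906864 -0.009766  ]
```

```bash

python3 -m inch '[[[0,0,2.5,0],[0,0,2.0,0],[0,0,1,0],[0,0,0,0]]]' 1 50 | grep -E "pos|force|open"
python3 -m inch '[[[0,0,0,0.157],[0,0,0,0.157],[0,0,0,0.157],[0,0,0,0.157],[0,0,0,0.157],[0,0,0,0.157],[0,0,0,0.157],[0,0,0,0.157],[0,0,0,0.157],[0,0,0,0.157]]]' 1 50
python3 go.py;python3 -c "
from cell import *;print(observe()['torque'])"
```

```text
tool_pos: [0.4459, 0.058, 0.0563]
contact_force: [-5.1, 4.0, 6.8]
opening: 0.0096
time: 77.88
tool_pos: [0.4479, 0.0566, 0.0568]
tool_rot: [3.14, -0.001, 0.104]
contact_force: [-0.3, -4.5, 6.7]
opening: 0.0095
now [447.9  56.6  56.8] yaw 0.104 tilt 0.002 open 0.0095 F [-0.3 -4.5  6.7] t 77.9 q6 1.42
[-0.90508196  0.40682262  0.01221805]
```

```bash

python3 -m inch '[[[0,0,0,0],[0,0,0,0],[0,0,0,0],[0,0,-10,0],[0,0,-25,0],[0,0,-30,0],[0,0,-18,0],[0,0,0,-0.149],[0,0,0,-0.149],[0,0,0,-0.149]]]' 0.13 20 
python3 -m inch '[[[0,0,0,-0.149],[0,0,0,0]]]' | grep -E "pos|rot|open"
python3 go.py 424 274.7 140 .70
```

```text
time: 79.12
tool_pos: [0.4475, 0.0573, 0.1399]
tool_rot: [3.141, -0.001, 0.561]
contact_force: [-0.5, -0.6, -0.5]
opening: 0.0399
tool_pos: [0.4475, 0.0573, 0.1397]
tool_rot: [3.141, -0.0, 0.704]
opening: 0.0396
now [447.5  57.3 139.7] yaw 0.704 tilt 0.001 open 0.0396 F [-0.5  0.6  0.2] t 79.4 q6 0.82
roll 0.004 then [ 122.1 -181.4   -0.3]
```

```bash

python3 -m inch '[[[15,-22,0,0],[15.5,-23,0,0],[15.5,-23,0,0],[15.5,-23,0,0],[15.5,-23,0,0],[15.5,-23,0,0],[15.5,-23,0,0],[14,-21,0,0],[0,0,0,0]]]' | grep -E "pos|rot|open"
python3 go.py 423.5 274.7 71 .70
```

```text
tool_pos: [0.4228, 0.2753, 0.1394]
tool_rot: [-3.142, -0.0, 0.705]
opening: 0.0398
now [422.8 275.3 139.4] yaw 0.705 tilt 0.000 open 0.0398 F [-0.5 -0.4 -0.2] t 80.5 q6 1.29
roll 0.005 then [ 0.1  0.9 68.4]
```

```bash

python3 -m inch '[[[0,0.9,15,0],[0,0,18,0],[0,0,15,0],[0,0,11,0],[0,0,6.5,0],[0,0,3,0],[0,0,0,0]]]' | grep -E "pos|force|open"
python3 -m inch '[[[0,0,0,0],[0,0,0,0],[0,0,0,0],[0,0,0,0]]]' 1 20
python3 go.py 423.5 274.7 71 .70;python3 -c "
from cell import *;print(observe()['torque'])"
```

```text
tool_pos: [0.4238, 0.2736, 0.0708]
contact_force: [-0.1, -0.1, 0.1]
opening: 0.0399
time: 81.88
tool_pos: [0.4225, 0.2749, 0.0708]
tool_rot: [-3.138, -0.0, 0.704]
contact_force: [-5.8, 7.6, 2.0]
opening: 0.0098
now [422.5 274.9  70.8] yaw 0.704 tilt 0.003 open 0.0098 F [-5.8  7.6  2. ] t 81.9 q6 1.29
roll 0.004 then [ 0.6  0.8 -0.2]
[1.24113213 1.11742022 0.02925978]
```

```bash

python3 -m inch '[[[0,-1.8,0,0],[0,0,0,-0.163],[0,0,0,-0.163],[0,0,0,-0.163],[0,0,0,-0.163],[0,0,0,-0.163],[0,0,0,-0.164],[0,0,0,0]]]' 1 30
python3 -m inch '[[[0,0,3,0],[0,0,3,0],[0,0,3,0],[0,0,0,0]]]' 1 50
python3 go.py
```

```text
time: 82.88
tool_pos: [0.4221, 0.2753, 0.0708]
tool_rot: [-3.141, -0.001, 1.682]
contact_force: [-3.8, 4.3, 1.1]
opening: 0.0101
time: 83.38
tool_pos: [0.4221, 0.2753, 0.0619]
tool_rot: [-3.141, -0.001, 1.68]
contact_force: [-3.7, 3.8, 4.5]
opening: 0.0093
now [422.1 275.3  61.9] yaw 1.680 tilt 0.001 open 0.0093 F [-3.7  3.8  4.5] t 83.4 q6 0.32
```

```bash

python3 -m inch '[[[0,0,2.5,0],[0,0,2.0,0],[0,0,1,0],[0,0,0,0]]]' 1 50 | grep -E "pos|force|open"
python3 -m inch '[[[0,0,0,0.157],[0,0,0,0.157],[0,0,0,0.157],[0,0,0,0.157],[0,0,0,0.157],[0,0,0,0.157],[0,0,0,0.157],[0,0,0,0.157],[0,0,0,0.157],[0,0,0,0.157]]]' 1 50
python3 go.py
python3 -m inch '[[[0,0,0,0],[0,0,0,0],[0,0,0,0],[0,0,-10,0],[0,0,-25,0],[0,0,-30,0],[0,0,-30,0],[0,0,-20,0],[0,0,0,0]]]' 0.13 20 
python3 -m inch '[[[-5,-30,0,0],[-8,-36,0,0],[-8,-36,0,0],[-8,-36,0,0],[-8,-36,0,0],[-8,-36,0,0],[0,0,0,0]]]' -0.2|grep pos
python3 wing.py; python3 studs.py | grep -v "^ *\["
```

```text
tool_pos: [0.4221, 0.2753, 0.0566]
contact_force: [-5.1, 3.8, 5.6]
opening: 0.0093
time: 85.12
tool_pos: [0.4225, 0.2749, 0.0567]
tool_rot: [-3.142, -0.0, 0.105]
contact_force: [-3.4, 1.6, 5.7]
opening: 0.0099
now [422.5 274.9  56.7] yaw 0.105 tilt 0.000 open 0.0099 F [-3.4  1.6  5.7] t 85.1 q6 1.89
time: 86.25
tool_pos: [0.4234, 0.2752, 0.1731]
tool_rot: [-3.14, -0.004, 0.114]
contact_force: [-0.4, 0.3, -0.4]
opening: 0.0401
tool_pos: [0.3525, 0.4798, 0.1698]
l centre [423.5 272.2] axis yaw 0.105 turn 1.58 std [2.8 8.8]
r centre [448.6  57.6] axis yaw 0.138 turn 1.54 std [2.2 8.4]
stud [425.0, 265.2, 77.6] 10.7 0.55 0.58
stud [450.6, 63.4, 49.2] 7.4 0.5 0.42
lid_lug [395.1, 159.2, 45.0]
lid_hinge [587.5, 178.2, 45.0]
l expected px 244.4 190.5
 n 16 ctr [425.4 271.9] rect [424. 272.] 24.1 3.0 axis yaw -3.079 turn 1.62
  243 242 243]
  242 243 243]
  243 243 243]
  242 243 242]
  242 243 244]
  243 243 243]
  243 243 243]
  242 243 243]
  242 243 243]
  240 243 244]
  240 243 243]
  240 243 244]
  243 243 245]
  244 244 244]
  242 242 242]
  238 233 232]
  215 212 203]
  181 174 166]
  156 151 155]
  151 151 151]
  150 149 150]]
r expected px 236.5 263.1
  246 246 246]
  247 246 246]
  246 247 246]
  247 246 245]
  247 246 246]
  246 247 246]
  247 246 246]
  247 246 246]
  246 247 246]
  247 246 246]
  247 247 246]
  246 247 246]
  246 246 246]
  246 247 247]
  246 246 246]
  243 242 241]
  228 228 222]
  182 185 179]
  157 159 157]
  149 147 151]
  147 146 149]]
```

```bash
python3 - <<'E'
from h import *
s=snap("side");t=snap("top")
g=s["img"].max(2).astype(float)
u=np.array([np.cos(.112),np.sin(.112),0]);n=np.array([-u[1],u[0],0]);z=np.array([0,0,1])
for nm,c in(("l",np.array([.4225,.2750,0])),("r",np.array([.4475,.0573,0]))):
    for h in(0,.0115,.0145):
        cor=[c+a*.018*u+b*.005*n+z*(zz-h) for a in(-1,1) for b in(-1,1) for zz in(.066,.0895)]
        px=np.array([proj(s,p)[::-1] for p in cor]).astype(np.float32);hull=cv2.convexHull((px*16).astype(int))
        m=np.zeros(g.shape,np.uint8);cv2.fillConvexPoly(m,hull,1,shift=4)
        mo=(m>0);
        print(nm,h,"mean inside %.0f"%g[mo].mean(),"rows %.1f-%.1f cols %.1f-%.1f"%(px[:,1].min(),px[:,1].max(),px[:,0].min(),px[:,0].max()))
    q=proj(s,c+z*.07);r0,c0=int(q[0]),int(q[1])
    ys,xs=np.where(g[r0-14:r0+15,c0-14:c0+15]<75); print("dark rows",ys.min()+r0-14,ys.max()+r0-14,"cols",xs.min()+c0-14,xs.max()+c0-14,len(ys))
print([(np.round(q["at"]).tolist(),round(q["conf"],2),np.round(onz(t,q["at"],.0115),3).tolist()) for q in place_of("top","block_a")])
print(observe()["contact_force"])
E
```

```text
l 0 mean inside 64 rows 167.5-181.3 cols 187.5-200.9
l 0.0115 mean inside 47 rows 170.8-184.5 cols 188.1-201.3
l 0.0145 mean inside 50 rows 171.6-185.4 cols 188.2-201.5
dark rows 172 190 cols 188 200 106
r 0 mean inside 99 rows 201.4-216.8 cols 241.6-254.9
r 0.0115 mean inside 54 rows 204.8-220.1 cols 241.8-255.1
r 0.0145 mean inside 51 rows 205.7-221.0 cols 241.9-255.1
dark rows 207 225 cols 234 254 154
[([209.0, 307.0], 0.61, [0.537, -0.08, 0.012]), ([261.0, 328.0], 0.57, [0.371, -0.15, 0.012]), ([244.0, 193.0], 0.3, [0.424, 0.282, 0.012])]
[ 0.34022041  0.24426699 -0.73573602]
```

Both studs are seated and no block is left on the bench; only the blue and purple look-alikes show there. Handing in.

```bash
python3 -c "
from cell import *
print(hand_in())"
```

```text
the job is handed in; nothing more can be done
None
```

I finished the job and handed it in after about 86 s of robot time. All three blocks that were on the bench are in the case, the lid is shut and both studs are locked.

**Blocks:** These were the leaf, the bar between two discs, and the three discs. The three-discs block lay face down. I turned it over by pivoting it in the grip against the case's front wall, then tipping it from standing. The first try failed because it fell back face down, and the second worked. The leaf block shifted a few centimetres inside the case after I placed it and stayed flat.

**Checks:**
- **Before shutting the lid:** the last picture and the top-camera measurements showed all three blocks flat and face up in the case.
- **Lid:** it pressed back on the rim with about 27 N at the lug, so I took it as shut.
- **Turn of the studs:** both measured within a few hundredths of 1.57 rad.
- **Depth of the studs:** the outlines in the side view fit "pushed in" (11.5 to 14.5 mm) clearly better than "up". The network's height readings disagreed: 78 mm for the left stud and 49 mm for the right, where about 66 mm was expected. That reading was off by centimetres elsewhere too, so I went by the outlines and by how far the studs travelled when pushed (about 14 mm each).
- **Bench:** after the lid was shut, no other block showed apart from the blue and purple look-alikes. I left the bystanders alone and took no final position check on them.

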